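# Fetch the relay from behind the tall parts and load it for test

### The arm

A 6-joint arm with a two-finger parallel gripper is mounted at the origin on the work surface. World frame = base frame: x ahead of the robot, y to its left, z up, the work surface at z = 0. Lengths are in m, angles in rad, forces in N, time in s.
With the tool pointing down it reaches from about 0.35 to 0.975 m from the base axis. Payload 4.9 kg.
Tool frame: the origin (TCP) lies on the centre line of the jaws, within the pads' length; the fingertips stand manip.tip_reach ahead of it and the grasp point (between the pads) is the TCP (manip.tip_reach is the distance from the TCP to the fingertips, in m); z points along the fingers, y is the line along which they close (so a half turn about z gives the same grasp; the last joint's range is limited). The gripper opens to 85 mm and grips with 20 to 120 N. Pads are 22 mm wide; open, the fingers measure 114 mm over their backs; the gripper's body (76 mm by 85 mm) begins 54 mm behind the grasp point. The pads swing forward as they close: fully open they stand 13 mm farther back than shut.
Start: joints at [1.177, 0.053, 1.613, -0, 1.476, -0.119], TCP at [0.17, 0.602, 0.229] pointing down, gripper open.
Joint ranges: [-3.01, 3.01], [-1.01, 2.22], [0.06, 2.58], [-1.02, 4.17], [0.09, 2.62], [-3.14, 3.14]. Speed limits (rad/s): [2.57, 2.57, 3.14, 3.14, 3.14, 3.14].

### API

Orientations are given as a unit quaternion [w, x, y, z].
In Python, from plant import manip gives the robot as it stands. The module is installed in compiled form; this text tells all that it offers.
- The arm moves only by the tool move_arm, never from a script. Its argument "rows" is a list of rows, each a list of 7 numbers: the shift along the tool's x, y, z in cm, then the turn, a rotation vector about the tool's x, y, z in degrees, then the opening, from -1 (shut) to 1 (fully open). In form: [[tx, ty, tz, ax, ay, az, jaw], ...]. A call has 1 to 20 rows; each row shifts and turns the commanded pose from where the row before left it, along the tool's axes as they then stand; what a row does not reach is not made up. A row lasts 1/12 s, in which the tool goes at most 41.7 mm and 7.16 degrees, less where a joint would pass 70% of its speed; a pose out of reach is approached as far as the arm can. A call is refused whole if a number of a shift passes 4.17 or a number of a turn 7.16, either way. A call with a gripper value outside its range is refused whole. The fingers move at their own pace and stop on an object; the grip force is fixed at half the most. Time passes only in rows, so rows that do not move let the fingers close. It gives the time, the measured TCP pose, the force, the opening and the grip force at its end, in the units of the state.
- manip.state(): the state, without advancing time (a new reading comes with each control period).
- manip.grab_frame(name): name is "scene" or "top" or "wrist"; returns a dict with "img" (480x640x3 uint8, blue, green, red), "mtx" (3x3 intrinsics, pixels), "R" (3x3) and "t" (3): a world point X has camera coordinates R X + t. Camera axes: x right, y down, z forward; pixel columns grow to the right and rows downward; lengths in m; the calibration is good to about 2 mm. A picture is of the moment at which its call begins. There is no depth.
- manip.job_done(): hands the job in; it is judged then, once.
The state is a dict: "time": time; "joint_pos": joint angles; "joint_vel": joint speeds; "joint_efforts": joint torques, N m; "tool_pos": TCP position; "tool_rot": TCP orientation; "contact_force": force on the tool from outside, world axes, zero at the start; "ft_torque": the same for the moment, N m; "gripper_width": opening from 0.0 (shut) to 1.0 (fully open); "grasp_force": force on a finger pad.
Only numpy, scipy, OpenCV 4.12 (cv2) and the standard library are available. Lean on these libraries where they do the work, as an engineer would, in place of code of your own. Each camera call takes 0.05 s, during which the arm holds its last target. There are 200 camera calls.

### The job

The relay to be tested stands at the back of the storage plate, behind three tall parts. First stand all three tall parts upright on the black side mat and leave the relay alone until that is done; then set the relay flat in the white-rimmed pocket of the test fixture, long side along the pocket's long side; and only then put each tall part back, upright and fully down, in its own holder on the storage plate. Do not tip over any of them.

Things in the scene. Friction and masses are not known exactly. Their poses are not given: they have to be found in the camera images.
- round_capacitor: Round black capacitor with two screw terminals on top, 50 mm diameter, body 118 mm high plus 8 mm terminals (10 mm across, within 16 mm of the axis, spread along its y axis), about 0.26 kg. Origin: centre of its underside, z up. Starts upright in its own holder, turned any way about z. Belongs in seat_round.
- can_capacitor: Bare aluminium box-shaped can capacitor, 36 mm along its x, 56 mm along its y, 112 mm high plus two terminals with white collars, 11 mm tall; about 0.30 kg. Origin: centre of its underside, z up. Starts upright in its own holder, its x axis along the holder's within 0.1 rad. Belongs in seat_oblong.
- heat_sink: Bare aluminium finned heat sink, 44 mm along its x, 46 mm along its y, 112 mm high; seven upright flat fins lie across its x axis, the outer two being the flat faces 44 mm apart; about 0.24 kg. Origin: centre of its underside, z up. Starts upright in its own holder, its x axis along the holder's within 0.1 rad. Belongs in seat_square.
- relay: Low black plastic relay block, 44 mm along its x, 30 mm along its y, 36 mm high, about 0.06 kg. Origin: centre of its underside, z up. Starts on the open deck of the storage plate (grey, 250 mm wide, 200 mm deep, top 12 mm above the bench) behind the tall parts; two small coil cores stand near the deck's back corners.
- seat_round: Black round shallow holder for the round capacitor, 62 mm inside diameter. Fixed; floor 3 mm thick, rim 8 mm high in all, wall 3 mm. Origin: centre of its underside; the part rests 3 mm above that. Its x axis points from the storage plate's front (robot side) to its back.
- seat_oblong: Black oblong shallow holder for the can capacitor, inside 50 mm along its x and 70 mm along its y. Fixed; floor 3 mm thick, rim 8 mm high in all, wall 3 mm. Origin: centre of its underside; the part rests 3 mm above that. Its x axis points from the storage plate's front (robot side) to its back.
- seat_square: Black nearly square shallow holder for the heat sink, inside 56 mm along its x and 58 mm along its y. Fixed; floor 3 mm thick, rim 8 mm high in all, wall 3 mm. Origin: centre of its underside; the part rests 3 mm above that. Its x axis points from the storage plate's front (robot side) to its back. The three holders stand in a row along their y axes, 78 mm apart, in any order.
- mat: Black rubber side mat on the bench, left or right of the storage plate, fixed: 280 mm along its x, 160 mm along its y, 4 mm thick, with a small steel stud at one corner. Its origin is the centre of its underside; its top is 4 mm above that. Nothing lies on it at the start.
- fixture: Test fixture on the other side of the plate from the mat, fixed: green, 170 (x) by 130 (y) mm, 18 mm thick. White-rimmed pocket in its middle, inside 58 (x) by 44 (y) mm, rim 5 mm above the top, wall 3 mm. Orange terminal block, 20 mm tall, along its +x edge, from 57 mm off centre. Origin: centre of the underside, below the pocket's middle; the relay rests 18 mm above it.

How it is judged:
On the way, in this order (a step that is already met when the one before it is completed fails the run):
1. all three tall parts stand on the side mat, released, and the relay is still on its deck where it was (moved less than 20 mm) (x of round_capacitor in the frame of mat between -0.125 and 0.125 m and y of round_capacitor in the frame of mat between -0.065 and 0.065 m and height (world z) of each of round_capacitor, can_capacitor, heat_sink below 0.009 m and angle between each of round_capacitor, can_capacitor, heat_sink's own z axis and vertical below 0.1 rad and x of can_capacitor in the frame of mat between -0.125 and 0.125 m and y of can_capacitor in the frame of mat between -0.065 and 0.065 m and x of heat_sink in the frame of mat between -0.125 and 0.125 m and y of heat_sink in the frame of mat between -0.065 and 0.065 m and contact force between each of round_capacitor, can_capacitor, heat_sink and the fingers below 0.3 N and linear speed of each of round_capacitor, can_capacitor, heat_sink below 0.03 m/s and distance of relay from where it was at the start of the episode below 0.02 m), for 0.2 s.
2. the relay lies released in the fixture's pocket while the three tall parts are all still on the mat (horizontal distance between relay and fixture below 0.012 m and z of relay in the frame of fixture below 0.0215 m and angle between relay's own z axis and vertical below 0.06 rad and angle between the x axis of relay and the x axis of fixture, either way round below 0.6 rad and contact force between relay and the fingers below 0.3 N and linear speed of relay below 0.03 m/s and x of round_capacitor in the frame of mat between -0.125 and 0.125 m and y of round_capacitor in the frame of mat between -0.065 and 0.065 m and height (world z) of each of round_capacitor, can_capacitor, heat_sink below 0.009 m and angle between each of round_capacitor, can_capacitor, heat_sink's own z axis and vertical below 0.1 rad and x of can_capacitor in the frame of mat between -0.125 and 0.125 m and y of can_capacitor in the frame of mat between -0.065 and 0.065 m and x of heat_sink in the frame of mat between -0.125 and 0.125 m and y of heat_sink in the frame of mat between -0.065 and 0.065 m), for 0.2 s.
At the end, for the whole second after the job is handed in: Relay flat in the fixture pocket (centre within 12 mm, underside within 3.5 mm of the plate top, long sides within 0.6 rad); each tall part upright (0.06 rad) in its own holder (centre within 12 mm, underside within 3 mm of its floor); all released and at rest (horizontal distance between relay and fixture below 0.012 m and z of relay in the frame of fixture below 0.0215 m and angle between each of relay, round_capacitor, can_capacitor, heat_sink's own z axis and vertical below 0.06 rad and angle between the x axis of relay and the x axis of fixture, either way round below 0.6 rad and horizontal distance between round_capacitor and seat_round below 0.012 m and z of round_capacitor in the frame of seat_round between 0 and 0.006 m and horizontal distance between can_capacitor and seat_oblong below 0.012 m and z of can_capacitor in the frame of seat_oblong between 0 and 0.006 m and horizontal distance between heat_sink and seat_square below 0.012 m and z of heat_sink in the frame of seat_square between 0 and 0.006 m and contact force between each of round_capacitor, can_capacitor, heat_sink, relay and the fingers below 0.3 N and linear speed of each of round_capacitor, can_capacitor, heat_sink, relay below 0.03 m/s); the robot touches nothing.
It fails at once if a tall part or the relay is tipped over (leans more than 0.7 rad) (angle between any of round_capacitor, can_capacitor, heat_sink, relay's own z axis and vertical above 0.7 rad).
It also fails if it takes over 144 s, if anything falls off the work surface, if the arm or the gripper's body presses on something with over 40 N, if the wrist force passes 120 N, or if a joint passes its speed limit or range.

## Working session

There is one attempt and no reset: what is moved stays moved. The work goes in short steps, Python scripts to look and compute and a tool call to move; the robot and the scene stay as the last step left them, time stands still between calls to the robot, and variables do not carry over. Pictures are saved under pics/ and viewed, at most 14 in all, crops included, and the job is handed in when it is done.

Besides the shell and the picture viewer there is one more tool, called after "Request:" in YAML: its name, and indented under it one key for each argument. move_arm: Moves the arm, as the interface text tells. Its arguments: {"type":"object","properties":{"rows":{"type":"array","items":{"type":"array","items":{"type":"number"}}}},"required":["rows"]}

```bash
mkdir -p pics
python3 - <<'E'
from plant import manip
import cv2,pickle
s=manip.state();print(s, manip.tip_reach)
for n in("scene","top","wrist"):
    f=manip.grab_frame(n);cv2.imwrite(f"pics/{n}0.png",f["img"]);pickle.dump(f,open(f"{n}0.pkl","wb"));print(n,f["mtx"].tolist(),f["R"].round(4).tolist(),f["t"].round(4).tolist())
E
```

```text
{'time': 0.0, 'joint_pos': array([ 1.17700774e+00,  5.33419620e-02,  1.61431342e+00,  9.47932659e-06,
        1.47601700e+00, -1.19010777e-01]), 'joint_vel': array([ 0.00218831, -0.0004919 , -0.00125173,  0.00110324, -0.00080682,
       -0.00071298]), 'joint_efforts': array([-5.88244693e-04, -3.93664885e+01, -3.70183897e+01, -3.76326102e-05,
        6.84011189e-03,  6.00540076e-06]), 'tool_pos': array([0.16933952, 0.60095758, 0.22816067]), 'tool_rot': array([-2.68272754e-04,  1.36957468e-01,  9.90576383e-01, -1.00467360e-03]), 'contact_force': array([-0.19389369,  0.40844555,  0.57220629]), 'ft_torque': array([ 0.0045124 , -0.02631921,  0.02400916]), 'grasp_force': 0.0, 'gripper_width': 1.0021636898191604} 0.019
scene [[527.1512613160669, 0.0, 318.61562995307554], [0.0, 527.1512613160669, 234.8690593484669], [0.0, 0.0, 1.0]] [[0.7589, 0.6512, 0.0001], [0.4657, -0.5426, -0.6991], [-0.4552, 0.5306, -0.715]] [-0.4322, -0.218, 1.2031]
top [[535.3338739420584, 0.0, 321.9427514993689], [0.0, 535.3338739420584, 240.94188857208005], [0.0, 0.0, 1.0]] [[0.0035, -0.9999, 0.0101], [-0.9982, -0.0041, -0.0605], [0.0605, -0.0098, -0.9981]] [-0.0088, 0.5434, 0.9156]
wrist [[411.1904473449035, 0.0, 317.57425445513246], [0.0, 411.1904473449035, 238.72091743928198], [0.0, 0.0, 1.0]] [[0.2709, 0.9626, -0.002], [0.9245, -0.2596, 0.279], [0.268, -0.0774, -0.9603]] [-0.6246, -0.0371, 0.3788]
```

View pics/top0.png

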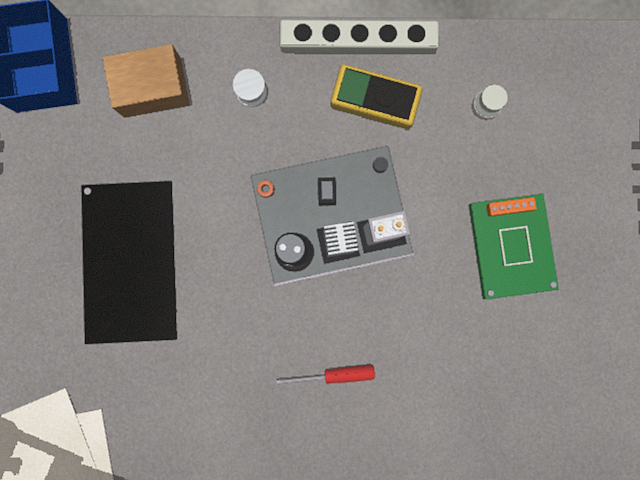

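View pics/scene0.png

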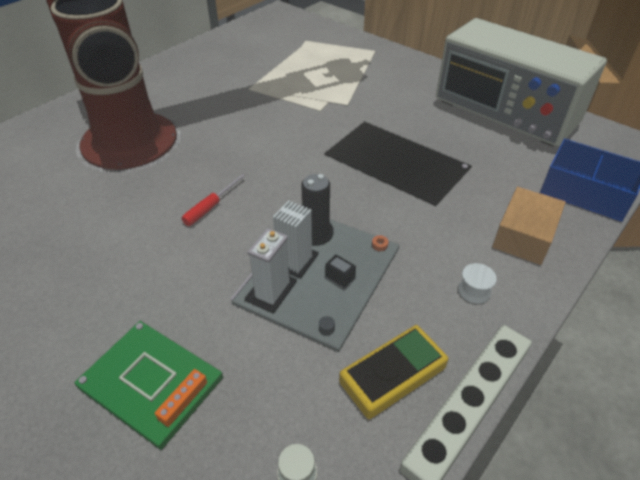

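The top view shows the mat at about (130,262). The plate is at about (330,215), with the round capacitor's terminals at (282,250) and (298,249), the heat sink at (341,238), the can at (388,228) and the relay at (327,191). The fixture pocket is at (516,245). The scene view shows the same parts, all upright.

```bash
cat > h.py <<'E'
import cv2,pickle,numpy as np
from plant import manip
def snap(n,tag):
    f=manip.grab_frame(n);cv2.imwrite(f"pics/{n}{tag}.png",f["img"]);pickle.dump(f,open(f"{n}{tag}.pkl","wb"));return f
def load(n,tag): return pickle.load(open(f"{n}{tag}.pkl","rb"))
def plane(f,px,z):
    px=np.atleast_2d(np.asarray(px,float));C=-f["R"].T@f["t"]
    d=(np.linalg.inv(f["mtx"])@np.c_[px,np.ones(len(px))].T).T@f["R"]
    return C+d*((z-C[2])/d[:,2])[:,None]
def tri(fs,pxs):
    P=[f["mtx"]@np.c_[f["R"],f["t"]] for f in fs]
    X=cv2.triangulatePoints(P[0],P[1],np.array(pxs[0],float).reshape(2,1),np.array(pxs[1],float).reshape(2,1));X=(X[:3]/X[3]).ravel()
    e=[np.linalg.norm((lambda q:q[:2]/q[2])(p@np.r_[X,1])-x) for p,x in zip(P,pxs)]
    return X,np.round(e,1)
def proj(f,X):
    q=(f["mtx"]@(f["R"]@np.atleast_2d(X).T+f["t"][:,None]));return (q[:2]/q[2]).T
def blobs(m,amin):
    cs,_=cv2.findContours(m.astype(np.uint8)*255,cv2.RETR_EXTERNAL,cv2.CHAIN_APPROX_NONE)
    return [c for c in cs if cv2.contourArea(c)>amin]
def rect(P): # minAreaRect of world xy (m): centre, long axis yaw, sizes
    (c,s,a)=cv2.minAreaRect((P[:,:2]*1000).astype(np.float32))
    if s[0]<s[1]: s=s[::-1];a+=90
    a=np.radians((a+90)%180-90);return np.round(c,1),np.round(s,1),round(a,3)
E
python3 - <<'E'
from h import *
f=load("top","0");im=f["img"].astype(int);b,g,r=im[...,0],im[...,1],im[...,2]
sub=np.zeros(b.shape,bool)
m=(im.max(2)<50);m[:, 200:]=0;m[:150]=0;m[380:]=0
for c in blobs(m,500): print("mat",rect(plane(f,c[:,0],.004)))
gm=(g>r+40)&(g>b+20);gm[:180]=0
for c in blobs(gm,500): print("fix",rect(plane(f,c[:,0],.018)))
om=(r>g+60)&(r>b+60)
for c in blobs(om,60): print("orange",cv2.boundingRect(c),rect(plane(f,c[:,0],.038)))
w=(im.min(2)>170);w[:215]=0;w[:,:490]=0;w[:,545:]=0
for c in blobs(w,100): print("pocket",rect(plane(f,c[:,0],.023)))
# crops
for n,(x,y,w_,h_),k in(("top",(240,135,185,160),4),("scene",(220,160,190,195),3)):
    i=load(n,"0")["img"][y:y+h_,x:x+w_];cv2.imwrite(f"pics/crop_{n}.png",cv2.resize(i,None,fx=k if n=="scene" else 4,fy=k if n=="scene" else 3.75 if 0 else (k if n=="scene" else 3.7),interpolation=cv2.INTER_CUBIC))
E
```

```text
mat (array([507. , 332.3]), array([277.7, 159.2]), np.float64(0.049))
fix (array([ 536.3, -341.6]), array([168.5, 129.4]), np.float64(0.136))
orange (325, 365, 50, 19) (array([318.8, -53.4]), array([82.8, 24. ]), np.float64(-1.471))
orange (489, 197, 47, 19) (array([ 603.4, -332.3]), array([79.5, 21.8]), np.float64(-1.438))
orange (257, 181, 16, 16) (array([631.5,  92. ]), array([25.9, 25.6]), np.float64(0.009))
pocket (array([ 536.6, -342.3]), array([63.6, 49.6]), np.float64(0.137))
```

View pics/crop_top.png

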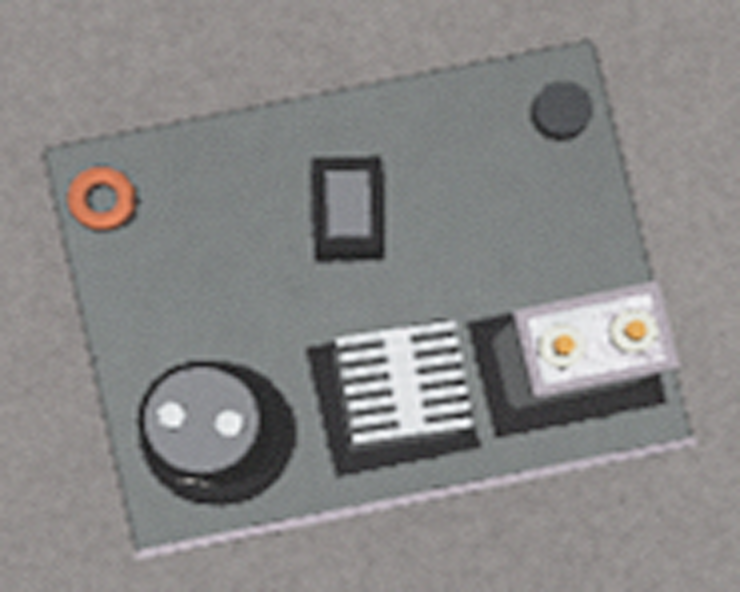

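View pics/crop_scene.png

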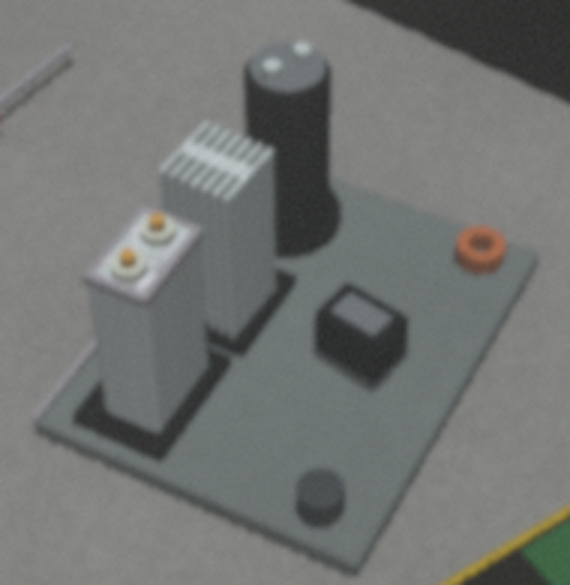

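The crops show each part's top-face corners and terminals. Each one appears in both views, so I triangulate them.

```bash
cat > m1.py <<'E'
from h import *
T,S=load("top","0"),load("scene","0")
t=lambda p:(240+(p[0]-1.5)/4,135+(p[1]-1.5)/3.7)
s=lambda p:(220+(p[0]-1)/3,160+(p[1]-1)/3)
D={"round":[((171,415),(302,48)),((230,423),(272,65))],
"can":[((513,312),(203,232)),((660,285),(147,298)),((677,365),(88,276)),((533,397),(145,210))],
"canterm":[((562,345),(157,221)),((636,329),(128,258))],
"sink":[((337,338),(274,150)),((457,322),(232,199)),((473,430),(163,170)),((352,445),(205,122))],
"relay":[((350,203),(363,312))]}
for k,v in D.items():
    X=[]
    for a,b in v:
        x,e=tri((T,S),(t(a),s(b)));X.append(x);print(k,(x*1000).round(1),e)
    X=np.array(X);print("  mean",(X.mean(0)*1000).round(1))
    if len(X)==4:
        P=plane(T,[t(a) for a,b in v],X[:,2].mean())
        print("  rect(plane)",rect(P),"yaw x",[round(float(np.arctan2(*(P[i]-P[j])[1::-1])),3) for i,j in((0,3),(1,2))])
Pl=plane(T,[t(p) for p in((43,150),(592,40),(692,440),(137,553))],.012);print("plate",(Pl*1000).round(1),rect(Pl))
R=plane(T,[t(p) for p in((312,157),(382,157),(384,258),(316,261))],.048);print("relay@.048",(R*1000).round(1),rect(R))
R=plane(T,[t(p) for p in((328,170),(370,170),(372,236),(330,238))],.048);print("label",rect(R))
print("cams",-T["R"].T@T["t"],-S["R"].T@S["t"])
E
python3 m1.py
```

```text
round [526.9  54.1 140.4] [0. 0.]
round [523.8  31.9 140.3] [0.1 0.1]
  mean [525.4  43.  140.3]
can [571.4 -76.5 123.4] [0.1 0.1]
can [ 583.5 -131.7  128.1] [1.  1.1]
can [ 549.9 -138.7  126.1] [0.7 0.7]
can [536.3 -84.  122.2] [0.3 0.4]
  mean [ 560.3 -107.7  125. ]
  rect(plane) (array([ 559.6, -108.6]), array([58. , 36.3]), np.float64(-1.359)) yaw x [0.212, 0.188]
canterm [556.6 -94.1 135.3] [0. 0.]
canterm [ 563.5 -122.1  135.3] [0.2 0.2]
  mean [ 560.1 -108.1  135.3]
sink [560.1  -8.4 126.1] [0.2 0.2]
sink [568.  -53.3 127.5] [1.3 1.3]
sink [523.4 -59.4 125.2] [1.4 1.4]
sink [515.4 -14.5 124.5] [0.1 0.1]
  mean [541.7 -33.9 125.8]
  rect(plane) (array([541.1, -34.6]), array([47. , 45.4]), np.float64(-1.434)) yaw x [0.132, 0.136]
relay [629.1 -14.4  50. ] [0.4 0.4]
  mean [629.1 -14.4  50. ]
plate [[ 659.2  119.6   12. ]
 [ 713.7 -122.5   12. ]
 [ 522.3 -165.6   12. ]
 [ 468.2   76.6   12. ]] (array([590.8, -23. ]), array([248.2, 196.1]), np.float64(-1.35))
relay@.048 [[ 6.500e+02  1.300e+00  4.800e+01]
 [ 6.501e+02 -2.840e+01  4.800e+01]
 [ 6.036e+02 -2.930e+01  4.800e+01]
 [ 6.021e+02 -6.000e-01  4.800e+01]] (array([626.6, -14.5]), array([47.9, 29.6]), np.float64(0.039))
label (array([628.6, -14.9]), array([31.3, 17.8]), np.float64(0.03))
cams [0.48702198 0.00242986 0.94681737] [ 0.97722587 -0.47514604  0.70781689]
```

The triangulated heights (round 140, can 125 and terminals 135, sink 126, relay 50 mm) match the text, and so do the 78 mm spacing and the plate size. I move above the round capacitor first, since it is nearest the mat.

Request:
move_arm:
  rows:
    - [-2.47,-2.2,0,0,0,0,1]
    - [-2.47,-2.2,0,0,0,0,1]
    - [-2.47,-2.2,0,0,0,0,1]
    - [-2.47,-2.2,0,0,0,0,1]
    - [-2.47,-2.2,0,0,0,0,1]
    - [-2.47,-2.2,0,0,0,0,1]
    - [-2.47,-2.2,0,0,0,0,1]
    - [-2.47,-2.2,0,0,0,0,1]
    - [-2.47,-2.2,0,0,0,0,1]
    - [-2.47,-2.2,0,0,0,0,1]
    - [-2.47,-2.2,0,0,0,0,1]
    - [-2.47,-2.2,0,0,0,0,1]
    - [-2.47,-2.2,0,0,0,0,1]
    - [-2.47,-2.2,0,0,0,0,1]
    - [-2.47,-2.2,0,0,0,0,1]
    - [-2.47,-2.2,0,0,0,0,1]
    - [-2.47,-2.2,0,0,0,0,1]
    - [-2.47,-2.2,0,0,0,0,1]
    - [-2.47,-2.2,0,0,0,0,1]
    - [-2.47,-2.2,0,0,0,0,1]

```text
time: 1.82
tool_pos: [0.5261, 0.0424, 0.2291]
tool_rot: [-0.0, 0.137, 0.991, 0.0]
contact_force: [0.1, -0.3, -0.5]
gripper_width: 1.001
grasp_force: 0.0
```

Request:
move_arm:
  rows:
    - [0,0,0,0,0,6.16,1]
    - [0,0,0,0,0,6.16,1]
    - [0,0,0,0,0,6.16,1]
    - [0,0,0,0,0,6.16,1]
    - [0,0,0,0,0,6.16,1]
    - [0,0,0,0,0,6.16,1]
    - [0,0,0,0,0,6.16,1]
    - [0,0,0,0,0,6.16,1]
    - [0,0,0,0,0,6.16,1]
    - [0,0,0,0,0,6.16,1]
    - [0,0,0,0,0,0,1]
    - [0,0,0,0,0,0,1]

```text
time: 2.82
tool_pos: [0.5255, 0.044, 0.2291]
tool_rot: [-0.0, 0.624, 0.782, -0.0]
contact_force: [0.8, -0.0, -0.4]
gripper_width: 0.997
grasp_force: 0.0
```

```bash
cat >> h.py <<'E'
from scipy.spatial.transform import Rotation as Ro
def go(x,y,z,yaw=None,n=None):
    """tool-frame shift (cm) and turn (deg) from the measured pose to a target"""
    s=manip.state();q=s["tool_rot"];R=Ro.from_quat([q[1],q[2],q[3],q[0]]).as_matrix();p=s["tool_pos"]
    d=R.T@(np.array([x,y,z])-p)*100
    ya=np.arctan2(R[1,1],R[0,1])
    print("t",round(s["time"],2),"pos",(p*1000).round(1),"yaw",round(ya,4),"tilt",R[:2,2].round(4),"F",s["contact_force"].round(1),"w",round(s["gripper_width"],3),"gf",round(s["grasp_force"],1))
    print("shift cm",d.round(2),"turn z deg",None if yaw is None else round(np.degrees(ya-yaw),2))
E
python3 - <<'E'
from h import *
go(.5254,.043,.105,.2208)
snap("wrist","1")
E
```

```text
t 2.82 pos [525.5  44.  229.1] yaw 0.2235 tilt [-0.0005  0.0001] F [ 0.8 -0.  -0.4] w 0.997 gf 0.0
shift cm [-0.1  -0.02 12.41] turn z deg 0.16
```

View pics/wrist1.png

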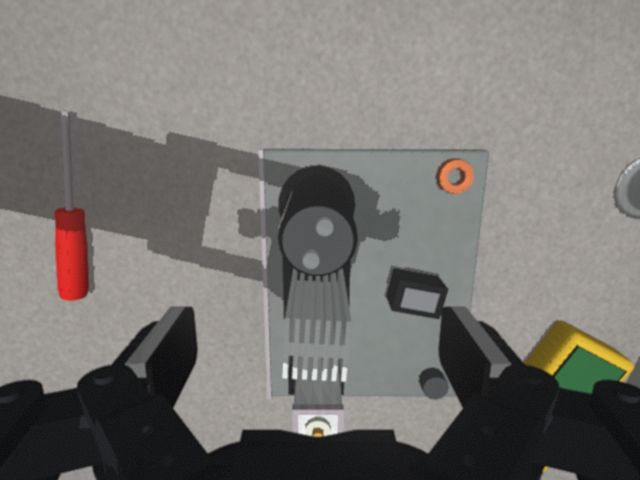

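The wrist view has the round capacitor's top at about (318,241), centred between the jaws, with the plate edges parallel to the finger plane. I descend and grip.

Request:
move_arm:
  rows:
    - [-0.1,0,2,0,0,0.16,1]
    - [0,0,2.5,0,0,0,1]
    - [0,0,2.5,0,0,0,1]
    - [0,0,2.5,0,0,0,1]
    - [0,0,2,0,0,0,1]
    - [0,0,0.9,0,0,0,1]
    - [0,0,0,0,0,0,1]
    - [0,0,0,0,0,0,-1]
    - [0,0,0,0,0,0,-1]
    - [0,0,0,0,0,0,-1]
    - [0,0,0,0,0,0,-1]
    - [0,0,0,0,0,0,-1]
    - [0,0,0,0,0,0,-1]
    - [0,0,0,0,0,0,-1]
    - [0,0,0,0,0,0,-1]
    - [0,0,0,0,0,0,-1]

```text
time: 4.2
tool_pos: [0.5273, 0.0429, 0.108]
tool_rot: [0.001, 0.626, 0.78, 0.001]
contact_force: [-1.7, -0.7, 5.6]
gripper_width: 0.561
grasp_force: 62.0
```

Run:
```python
from h import *
go(.60,.337,.165)
```

```text
t 4.2 pos [527.3  42.9 108. ] yaw 0.2184 tilt [ 0.0034 -0.0004] F [-1.7 -0.7  5.6] w 0.561 gf 62.0
shift cm [27.13 13.49 -5.69] turn z deg None
```

Request:
move_arm:
  rows:
    - [0,0,-1,0,0,0,-1]
    - [0,0,-2,0,0,0,-1]
    - [0,0,-3,0,0,0,-1]
    - [0,0,0,0,0,0,-1]
    - [1.1,0.55,0,0,0,0,-1]
    - [2.2,1.1,0,0,0,0,-1]
    - [2.2,1.1,0,0,0,0,-1]
    - [2.2,1.1,0,0,0,0,-1]
    - [2.2,1.1,0,0,0,0,-1]
    - [2.2,1.1,0,0,0,0,-1]
    - [2.2,1.1,0,0,0,0,-1]
    - [2.2,1.1,0,0,0,0,-1]
    - [2.2,1.1,0,0,0,0,-1]
    - [2.2,1.1,0,0,0,0,-1]
    - [2.2,1.1,0,0,0,0,-1]
    - [2.2,1.1,0,0,0,0,-1]
    - [1.1,0.55,0,0,0,0,-1]
    - [0.5,0.3,0,0,0,0,-1]
    - [0,0,0,0,0,0,-1]
    - [0,0,0,0,0,0,-1]

```text
time: 5.87
tool_pos: [0.5989, 0.3342, 0.1643]
tool_rot: [-0.0, 0.626, 0.78, -0.001]
contact_force: [0.5, 0.2, -3.2]
gripper_width: 0.56
grasp_force: 62.9
```

Run:
```python
from h import *
go(.60,.337,.097)
f=snap("scene","2");snap("top","2")
cv2.imwrite("pics/s2c.png",cv2.resize(f["img"][50:350,220:520],None,fx=2,fy=2))
```

```text
t 5.87 pos [598.9 334.2 164.3] yaw 0.218 tilt [-0.0017 -0.0013] F [ 0.5  0.2 -3.2] w 0.56 gf 62.9
shift cm [0.25 0.18 6.73] turn z deg None
```

View pics/s2c.png

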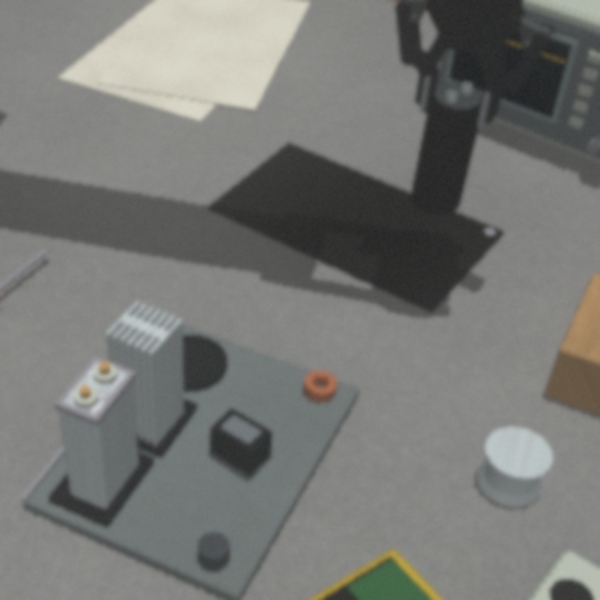

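The scene view shows the capacitor held upright above the far end of the mat, with its base near crop pixel (440,205). I lower it.

Request:
move_arm:
  rows:
    - [0,0,1.5,0,0,0,-1]
    - [0,0,2.0,0,0,0,-1]
    - [0,0,1.5,0,0,0,-1]
    - [0,0,0.8,0,0,0,-1]
    - [0,0,0.5,0,0,0,-1]
    - [0,0,0.2,0,0,0,-1]
    - [0,0,0.1,0,0,0,-1]
    - [0,0,0,0,0,0,-1]
    - [0,0,0,0,0,0,-1]

```text
time: 6.72
tool_pos: [0.6002, 0.3352, 0.1006]
tool_rot: [0.0, 0.626, 0.78, 0.001]
contact_force: [0.3, 0.7, -3.1]
gripper_width: 0.562
grasp_force: 62.8
```

Request:
move_arm:
  rows:
    - [0,0,0.15,0,0,0,-1]
    - [0,0,0.1,0,0,0,-1]
    - [0,0,0,0,0,0,-1]
    - [0,0,0,0,0,0,-1]

```text
time: 7.05
tool_pos: [0.5997, 0.335, 0.0972]
tool_rot: [0.0, 0.626, 0.78, 0.0]
contact_force: [0.1, -0.8, -1.7]
gripper_width: 0.561
grasp_force: 62.9
```

Request:
move_arm:
  rows:
    - [0,0,0.1,0,0,0,-1]
    - [0,0,0,0,0,0,-1]
    - [0,0,0,0,0,0,-1]

```text
time: 7.3
tool_pos: [0.5998, 0.3351, 0.0972]
tool_rot: [0.0, 0.626, 0.78, 0.0]
contact_force: [-2.5, -0.5, 3.9]
gripper_width: 0.564
grasp_force: 63.5
```

Request:
move_arm:
  rows:
    - [0,0,0,0,0,0,0.3]
    - [0,0,0,0,0,0,0.6]
    - [0,0,0,0,0,0,1]
    - [0,0,0,0,0,0,1]
    - [0,0,0,0,0,0,1]
    - [0,0,0,0,0,0,1]
    - [0,0,0,0,0,0,1]
    - [0,0,-1,0,0,0,1]
    - [0,0,-3,0,0,0,1]
    - [0,0,-3.5,0,0,0,1]
    - [0,0,-3.5,0,0,0,1]
    - [0,0,-1,0,0,0,1]
    - [0,0,0,0,0,0,1]
    - [0,0,0,0,0,0,1]

```text
time: 8.47
tool_pos: [0.5998, 0.335, 0.2169]
tool_rot: [0.0, 0.626, 0.78, 0.001]
contact_force: [0.3, 0.4, -0.2]
gripper_width: 1.0
grasp_force: 0.0
```

Run:
```python
from h import *
go(.5414,-.0343,.200,.134)
```

```text
t 8.47 pos [599.8 335.  216.9] yaw 0.2181 tilt [0.0017 0.0007] F [ 0.3  0.4 -0.2] w 1.0 gf 0.0
shift cm [-34.79 -13.69   1.65] turn z deg 4.82
```

Request:
move_arm:
  rows:
    - [-2.485,-0.978,0,0,0,0,1]
    - [-2.485,-0.978,0,0,0,0,1]
    - [-2.485,-0.978,0,0,0,0,1]
    - [-2.485,-0.978,0,0,0,0,1]
    - [-2.485,-0.978,0,0,0,0,1]
    - [-2.485,-0.978,0,0,0,0,1]
    - [-2.485,-0.978,0,0,0,0,1]
    - [-2.485,-0.978,0,0,0,0,1]
    - [-2.485,-0.978,0,0,0,0,1]
    - [-2.485,-0.978,0,0,0,0,1]
    - [-2.485,-0.978,0,0,0,0,1]
    - [-2.485,-0.978,0,0,0,0,1]
    - [-2.485,-0.978,0,0,0,0,1]
    - [-2.485,-0.978,0,0,0,0,1]
    - [0,0,0,0,0,4.8,1]
    - [0,0,0,0,0,0,1]
    - [0,0,0,0,0,0,1]
    - [0,0,0,0,0,0,1]

```text
time: 9.97
tool_pos: [0.5404, -0.0338, 0.2143]
tool_rot: [-0.001, 0.657, 0.754, -0.001]
contact_force: [0.2, 0.7, 0.3]
gripper_width: 1.001
grasp_force: 0.0
```

Run:
```python
from h import *
go(.5414,-.0343,.105,.134)
f=snap("wrist","3");t=snap("top","3")
```

```text
t 9.97 pos [540.4 -33.8 214.3] yaw 0.1365 tilt [-0.0026  0.0007] F [0.2 0.7 0.3] w 1.001 gf 0.0
shift cm [-0.08  0.12 10.93] turn z deg 0.14
```

View pics/wrist3.png

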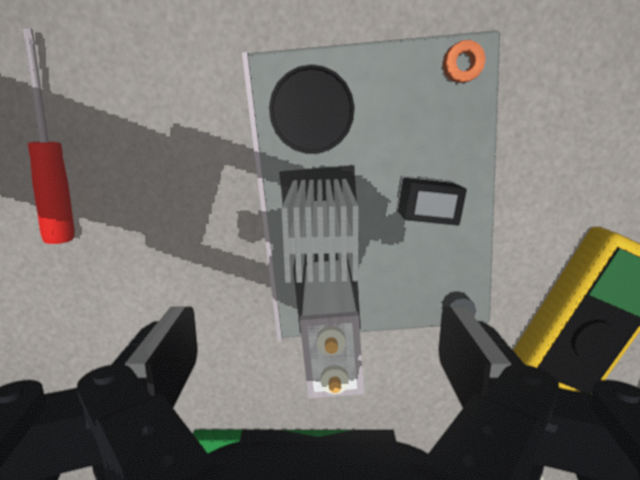

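The heat sink's top is at about (321,245), its fins are square to the jaws, and seat_round is empty at (312,108). I descend and grip.

Request:
move_arm:
  rows:
    - [-0.1,0.1,1.5,0,0,0,1]
    - [0,0,2.5,0,0,0,1]
    - [0,0,2.5,0,0,0,1]
    - [0,0,2.5,0,0,0,1]
    - [0,0,1.3,0,0,0,1]
    - [0,0,0.5,0,0,0,1]
    - [0,0,0,0,0,0,1]
    - [0,0,0,0,0,0,-1]
    - [0,0,0,0,0,0,-1]
    - [0,0,0,0,0,0,-1]
    - [0,0,0,0,0,0,-1]
    - [0,0,0,0,0,0,-1]
    - [0,0,0,0,0,0,-1]
    - [0,0,0,0,0,0,-1]
    - [0,0,0,0,0,0,-1]
    - [0,0,0,0,0,0,-1]

```text
time: 11.4
tool_pos: [0.5434, -0.0358, 0.1101]
tool_rot: [0.001, 0.658, 0.753, 0.001]
contact_force: [-0.5, -0.7, 5.5]
gripper_width: 0.494
grasp_force: 61.9
```

Run:
```python
from h import *
go(.507,.332,.165)
```

```text
t 11.4 pos [543.4 -35.8 110.1] yaw 0.1343 tilt [ 0.0031 -0.001 ] F [-0.5 -0.7  5.5] w 0.494 gf 61.9
shift cm [36.92  1.33 -5.54] turn z deg None
```

Request:
move_arm:
  rows:
    - [0,0,-1,0,0,0,-1]
    - [0,0,-2,0,0,0,-1]
    - [0,0,-3,0,0,0,-1]
    - [0,0,0,0,0,0,-1]
    - [1.2,0.1,0,0,0,0,-1]
    - [2.7,0.1,0,0,0,0,-1]
    - [2.7,0.1,0,0,0,0,-1]
    - [2.7,0.1,0,0,0,0,-1]
    - [2.7,0.1,0,0,0,0,-1]
    - [2.7,0.1,0,0,0,0,-1]
    - [2.7,0.1,0,0,0,0,-1]
    - [2.7,0.1,0,0,0,0,-1]
    - [2.7,0.1,0,0,0,0,-1]
    - [2.7,0.1,0,0,0,0,-1]
    - [2.7,0.1,0,0,0,0,-1]
    - [2.7,0.1,0,0,0,0,-1]
    - [2.7,0.1,0,0,0,0,-1]
    - [2.2,0,0,0,0,0,-1]
    - [1.1,0,0,0,0,0,-1]
    - [0,0,0,0,0,0,-1]

```text
time: 13.07
tool_pos: [0.5038, 0.334, 0.1659]
tool_rot: [-0.001, 0.657, 0.754, -0.001]
contact_force: [-0.7, -0.6, -3.5]
gripper_width: 0.498
grasp_force: 61.5
```

Request:
move_arm:
  rows:
    - [0,0,0,0,0,0,-1]
    - [0,0,1.5,0,0,0,-1]
    - [0,0,2.0,0,0,0,-1]
    - [0,0,1.3,0,0,0,-1]
    - [0,0,0.8,0,0,0,-1]
    - [0,0,0.5,0,0,0,-1]
    - [0,0,0.2,0,0,0,-1]
    - [0,0,0.2,0,0,0,-1]
    - [0,0,0,0,0,0,-1]
    - [0,0,0,0,0,0,-1]

```text
time: 13.9
tool_pos: [0.5062, 0.3324, 0.1038]
tool_rot: [0.0, 0.658, 0.753, 0.001]
contact_force: [0.0, -0.6, -3.5]
gripper_width: 0.499
grasp_force: 61.4
```

Request:
move_arm:
  rows:
    - [0,0,0.2,0,0,0,-1]
    - [0,0,0.1,0,0,0,-1]
    - [0,0,0.1,0,0,0,-1]
    - [0,0,0,0,0,0,-1]
    - [0,0,0,0,0,0,-1]

```text
time: 14.32
tool_pos: [0.5058, 0.3323, 0.0992]
tool_rot: [0.0, 0.658, 0.753, 0.0]
contact_force: [-0.3, -0.6, -2.6]
gripper_width: 0.495
grasp_force: 61.6
```

Request:
move_arm:
  rows:
    - [0,0,0.1,0,0,0,-1]
    - [0,0,0,0,0,0,-1]
    - [0,0,0,0,0,0,-1]

```text
time: 14.57
tool_pos: [0.5059, 0.3324, 0.0991]
tool_rot: [0.0, 0.658, 0.753, 0.0]
contact_force: [-4.4, -0.7, 5.1]
gripper_width: 0.495
grasp_force: 62.5
```

Request:
move_arm:
  rows:
    - [0,0,0,0,0,0,0.2]
    - [0,0,0,0,0,0,0.5]
    - [0,0,0,0,0,0,0.8]
    - [0,0,0,0,0,0,0.8]
    - [0,0,0,0,0,0,0.8]
    - [0,0,0,0,0,0,0.8]
    - [0,0,0,0,0,0,0.8]
    - [0,0,-1,0,0,0,0.8]
    - [0,0,-3,0,0,0,0.8]
    - [0,0,-3.5,0,0,0,1]
    - [0,0,-3.5,0,0,0,1]
    - [0,0,-1,0,0,0,1]
    - [0,0,0,0,0,0,1]
    - [0,0,0,0,0,0,1]

```text
time: 15.73
tool_pos: [0.5059, 0.3322, 0.2185]
tool_rot: [0.0, 0.658, 0.753, 0.001]
contact_force: [0.7, 0.4, -0.3]
gripper_width: 0.999
grasp_force: 0.0
```

Run:
```python
from h import *
go(.560,-.1083,.200,.20)
```

```text
t 15.73 pos [505.9 332.2 218.5] yaw 0.1343 tilt [0.0013 0.0006] F [ 0.7  0.4 -0.3] w 0.999 gf 0.0
shift cm [-44.38  -0.54   1.83] turn z deg -3.76
```

Request:
move_arm:
  rows:
    - [-3.17,-0.04,0,0,0,0,1]
    - [-3.17,-0.04,0,0,0,0,1]
    - [-3.17,-0.04,0,0,0,0,1]
    - [-3.17,-0.04,0,0,0,0,1]
    - [-3.17,-0.04,0,0,0,0,1]
    - [-3.17,-0.04,0,0,0,0,1]
    - [-3.17,-0.04,0,0,0,0,1]
    - [-3.17,-0.04,0,0,0,0,1]
    - [-3.17,-0.04,0,0,0,0,1]
    - [-3.17,-0.04,0,0,0,0,1]
    - [-3.17,-0.04,0,0,0,0,1]
    - [-3.17,-0.04,0,0,0,0,1]
    - [-3.17,-0.04,0,0,0,0,1]
    - [-3.17,-0.04,0,0,0,0,1]
    - [0,0,0,0,0,-4.3,1]
    - [0,0,0,0,0,0,1]
    - [0,0,0,0,0,0,1]
    - [0,0,0,0,0,0,1]

```text
time: 17.23
tool_pos: [0.5587, -0.1075, 0.2161]
tool_rot: [-0.001, 0.63, 0.777, -0.0]
contact_force: [-0.7, 0.1, -0.1]
gripper_width: 0.999
grasp_force: 0.0
```

Run:
```python
from h import *
go(.560,-.1083,.107,.21)
f=snap("wrist","4");t=snap("top","4")
cv2.imwrite("pics/w4c.png",f["img"][150:400,200:440])
a=np.hstack([cv2.resize(f["img"][130:430,150:490],(680,600))[:, :400*2][:, :],]);cv2.imwrite("pics/w4c.png",a)
```

```text
t 17.23 pos [ 558.7 -107.5  216.1] yaw 0.2088 tilt [-0.0028  0.0011] F [-0.7  0.1 -0.1] w 0.999 gf 0.0
shift cm [-0.12  0.14 10.91] turn z deg -0.07
```

View pics/w4c.png

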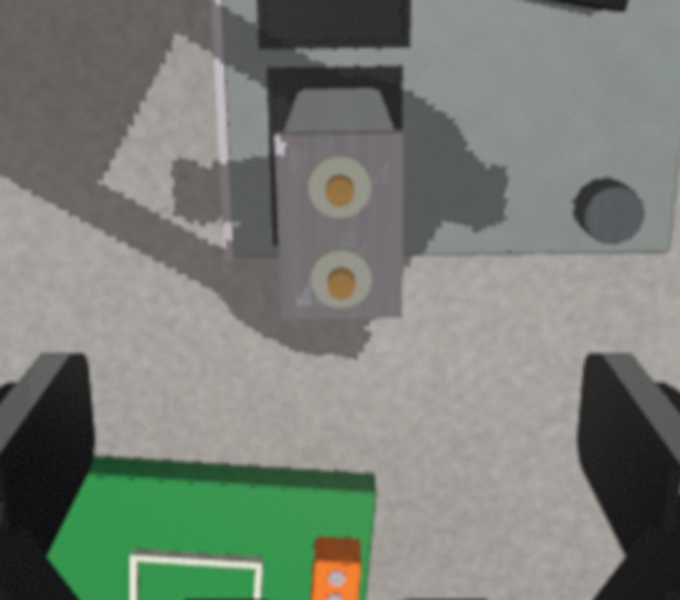

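The can is square to the jaws, with its terminals at crop (340,188) and (341,282). I descend and grip.

Request:
move_arm:
  rows:
    - [-0.1,0.1,1.5,0,0,0,1]
    - [0,0,2.5,0,0,0,1]
    - [0,0,2.5,0,0,0,1]
    - [0,0,2.5,0,0,0,1]
    - [0,0,1.3,0,0,0,1]
    - [0,0,0.5,0,0,0,1]
    - [0,0,0,0,0,0,1]
    - [0,0,0,0,0,0,-1]
    - [0,0,0,0,0,0,-1]
    - [0,0,0,0,0,0,-1]
    - [0,0,0,0,0,0,-1]
    - [0,0,0,0,0,0,-1]
    - [0,0,0,0,0,0,-1]
    - [0,0,0,0,0,0,-1]
    - [0,0,0,0,0,0,-1]
    - [0,0,0,0,0,0,-1]
    - [0,0,0,0,0,0,-1]

```text
time: 18.75
tool_pos: [0.5618, -0.1097, 0.1117]
tool_rot: [0.001, 0.629, 0.777, 0.0]
contact_force: [-1.0, -0.8, 5.7]
gripper_width: 0.402
grasp_force: 60.9
```

Run:
```python
from h import *
go(.41,.328,.17)
```

```text
t 18.75 pos [ 561.8 -109.7  111.7] yaw 0.2092 tilt [ 0.0026 -0.0011] F [-1.  -0.8  5.7] w 0.402 gf 60.9
shift cm [45.96 -5.74 -5.92] turn z deg None
```

Request:
move_arm:
  rows:
    - [0,0,-1,0,0,0,-1]
    - [0,0,-2,0,0,0,-1]
    - [0,0,-3,0,0,0,-1]
    - [0,0,0,0,0,0,-1]
    - [1.2,-0.2,0,0,0,0,-1]
    - [2.8,-0.35,0,0,0,0,-1]
    - [2.8,-0.35,0,0,0,0,-1]
    - [2.8,-0.35,0,0,0,0,-1]
    - [2.8,-0.35,0,0,0,0,-1]
    - [2.8,-0.35,0,0,0,0,-1]
    - [2.8,-0.35,0,0,0,0,-1]
    - [2.8,-0.35,0,0,0,0,-1]
    - [2.8,-0.35,0,0,0,0,-1]
    - [2.8,-0.35,0,0,0,0,-1]
    - [2.8,-0.35,0,0,0,0,-1]
    - [2.8,-0.35,0,0,0,0,-1]
    - [2.8,-0.35,0,0,0,0,-1]
    - [2.8,-0.35,0,0,0,0,-1]
    - [2.8,-0.35,0,0,0,0,-1]
    - [2.8,-0.35,0,0,0,0,-1]

```text
time: 20.42
tool_pos: [0.4152, 0.303, 0.1678]
tool_rot: [-0.001, 0.629, 0.777, -0.002]
contact_force: [1.1, 0.6, -1.8]
gripper_width: 0.406
grasp_force: 60.2
```

Request:
move_arm:
  rows:
    - [1.8,-0.2,0,0,0,0,-1]
    - [1.0,-0.1,0,0,0,0,-1]
    - [0,0,0,0,0,0,-1]
    - [0,0,0,0,0,0,-1]
    - [0,0,1.5,0,0,0,-1]
    - [0,0,2.0,0,0,0,-1]
    - [0,0,1.3,0,0,0,-1]
    - [0,0,0.8,0,0,0,-1]
    - [0,0,0.5,0,0,0,-1]
    - [0,0,0.2,0,0,0,-1]
    - [0,0,0.2,0,0,0,-1]
    - [0,0,0.2,0,0,0,-1]
    - [0,0,0,0,0,0,-1]
    - [0,0,0,0,0,0,-1]

```text
time: 21.58
tool_pos: [0.4092, 0.329, 0.1035]
tool_rot: [0.0, 0.629, 0.777, 0.0]
contact_force: [-0.3, 1.1, -1.1]
gripper_width: 0.409
grasp_force: 60.1
```

Request:
move_arm:
  rows:
    - [0,0,0.1,0,0,0,-1]
    - [0,0,0,0,0,0,-1]
    - [0,0,0,0,0,0,-1]

```text
time: 21.83
tool_pos: [0.4089, 0.3289, 0.1021]
tool_rot: [0.0, 0.629, 0.777, 0.0]
contact_force: [0.1, 0.4, -3.4]
gripper_width: 0.402
grasp_force: 60.2
```

Request:
move_arm:
  rows:
    - [0,0,0.1,0,0,0,-1]
    - [0,0,0.05,0,0,0,-1]
    - [0,0,0,0,0,0,-1]
    - [0,0,0,0,0,0,-1]

```text
time: 22.17
tool_pos: [0.409, 0.3289, 0.1007]
tool_rot: [0.0, 0.629, 0.777, 0.0]
contact_force: [-1.3, 0.2, 0.7]
gripper_width: 0.405
grasp_force: 60.5
```

Contact. Releasing and rising.

Request:
move_arm:
  rows:
    - [0,0,0,0,0,0,0.0]
    - [0,0,0,0,0,0,0.3]
    - [0,0,0,0,0,0,0.6]
    - [0,0,0,0,0,0,0.7]
    - [0,0,0,0,0,0,0.7]
    - [0,0,0,0,0,0,0.7]
    - [0,0,0,0,0,0,0.7]
    - [0,0,-1,0,0,0,0.7]
    - [0,0,-3,0,0,0,0.7]
    - [0,0,-3.5,0,0,0,1]
    - [0,0,-3.5,0,0,0,1]
    - [0,0,-1,0,0,0,1]
    - [0,0,0,0,0,0,1]
    - [0,0,0,0,0,0,1]

```text
time: 23.33
tool_pos: [0.4091, 0.3289, 0.221]
tool_rot: [0.0, 0.629, 0.777, 0.001]
contact_force: [-0.7, 0.2, 0.1]
gripper_width: 1.0
grasp_force: 0.0
```

Run:
```python
from h import *
go(.628,-.0145,.22,np.pi/2+.035)
f=snap("scene","5");t=snap("top","5")
a=cv2.resize(t["img"][130:360,60:420],(720,460));cv2.imwrite("pics/t5c.png",a)
```

```text
t 23.33 pos [409.1 328.9 221. ] yaw 0.2094 tilt [0.0012 0.0007] F [-0.7  0.2  0.1] w 1.0 gf 0.0
shift cm [-38.14  14.27   0.11] turn z deg -80.01
```

View pics/t5c.png

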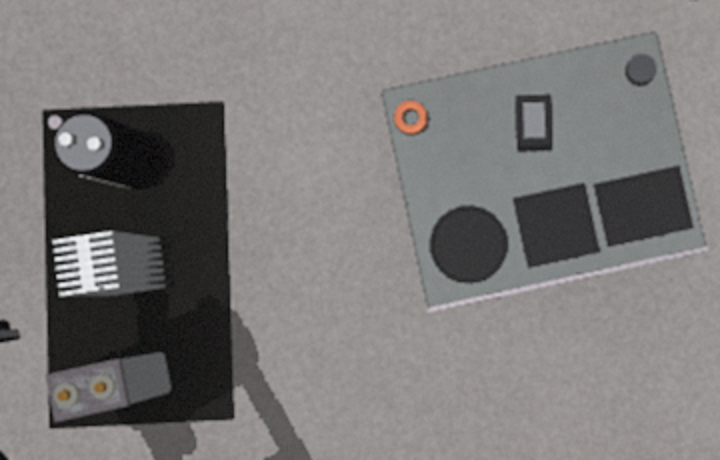

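All three tall parts stand upright on the mat, at crop (84,142), (84,265) and (84,390), and the relay is unmoved at (533,122). I now measure the empty holders and refine the relay's pose.

Run:
```python
from h import *
f=load("top","5");im=f["img"].astype(int)
hull=plane  # plate region
m=(im.max(2)<62);roi=np.zeros(m.shape,np.uint8)
cv2.fillPoly(roi,[np.array([[255,180],[388,150],[412,252],[275,282]])],1);m&=roi>0
for c in blobs(m,60):
    b=cv2.boundingRect(c);print(b,"@.020",rect(plane(f,c[:,0],.020)),"@.012",rect(plane(f,c[:,0],.012))[0], "@.048",rect(plane(f,c[:,0],.048)) if b[1]<215 else "")
# relay/holder heights from two views
S=load("scene","5");i=S["img"].astype(int)
m2=(i.max(2)<62);r2=np.zeros(m2.shape,np.uint8);cv2.fillPoly(r2,[np.array([[235,298],[320,218],[398,245],[340,345]])],1);m2&=r2>0
for c in blobs(m2,60):
    M=cv2.moments(c);print("scene",cv2.boundingRect(c),round(M["m10"]/M["m00"],1),round(M["m01"]/M["m00"],1))
for c in blobs(m,60):
    M=cv2.moments(c);print("top",cv2.boundingRect(c),round(M["m10"]/M["m00"],1),round(M["m01"]/M["m00"],1))
g=lambda q:((q.min(2)>85)&(q.min(2)<150))
```

```text
(276, 233, 38, 38) @.020 (array([524.8,  40.8]), array([64.1, 64.1]), np.float64(0.004)) @.012 [525.1  41.1] @.048 
(317, 222, 43, 41) @.020 (array([540.9, -34.4]), array([63.1, 60.5]), np.float64(-1.357)) @.012 [541.4 -34.7] @.048 
(357, 214, 49, 39) @.020 (array([ 557.8, -109.7]), array([75. , 54.7]), np.float64(-1.353)) @.012 [ 558.4 -110.7] @.048 (array([ 555.6, -106.3]), array([72.7, 53. ]), np.float64(-1.353))
(318, 178, 18, 28) @.020 (array([629.7, -14.4]), array([47.4, 29.7]), np.float64(0.005)) @.012 [630.9 -14.5] @.048 (array([625.4, -13.9]), array([46. , 28.8]), np.float64(0.005))
scene (246, 269, 50, 44) 270.5 290.0
scene (326, 262, 29, 26) 339.8 275.1
scene (271, 243, 46, 35) 294.8 260.0
scene (300, 219, 32, 26) 317.5 233.0
top (276, 233, 38, 38) 294.1 251.9
top (317, 222, 43, 41) 337.7 242.3
top (357, 214, 49, 39) 381.2 232.8
top (318, 178, 18, 28) 326.8 191.0
```

Request:
move_arm:
  rows:
    - [-2.54,0.95,0,0,0,0,1]
    - [-2.54,0.95,0,0,0,0,1]
    - [-2.54,0.95,0,0,0,0,1]
    - [-2.54,0.95,0,0,0,0,1]
    - [-2.54,0.95,0,0,0,0,1]
    - [-2.54,0.95,0,0,0,0,1]
    - [-2.54,0.95,0,0,0,0,1]
    - [-2.54,0.95,0,0,0,0,1]
    - [-2.54,0.95,0,0,0,0,1]
    - [-2.54,0.95,0,0,0,0,1]
    - [-2.54,0.95,0,0,0,0,1]
    - [-2.54,0.95,0,0,0,0,1]
    - [-2.54,0.95,0,0,0,0,1]
    - [-2.54,0.95,0,0,0,0,1]
    - [-2.54,0.95,0,0,0,0,1]
    - [0,0,0,0,0,0,1]

```text
time: 24.77
tool_pos: [0.6278, -0.018, 0.2171]
tool_rot: [-0.001, 0.631, 0.776, -0.002]
contact_force: [-1.2, 0.8, 0.5]
gripper_width: 1.0
grasp_force: 0.0
```

Request:
move_arm:
  rows:
    - [0,0,0,0,0,-6.66,1]
    - [0,0,0,0,0,-6.66,1]
    - [0,0,0,0,0,-6.66,1]
    - [0,0,0,0,0,-6.66,1]
    - [0,0,0,0,0,-6.66,1]
    - [0,0,0,0,0,-6.66,1]
    - [0,0,0,0,0,-6.66,1]
    - [0,0,0,0,0,-6.66,1]
    - [0,0,0,0,0,-6.66,1]
    - [0,0,0,0,0,-6.66,1]
    - [0,0,0,0,0,-6.66,1]
    - [0,0,0,0,0,-6.66,1]
    - [0,0,0,0,0,0,1]
    - [0,0,0,0,0,0,1]

```text
time: 25.93
tool_pos: [0.6264, -0.0137, 0.2184]
tool_rot: [-0.002, -0.015, 1.0, 0.0]
contact_force: [-0.2, -0.2, 0.1]
gripper_width: 0.997
grasp_force: 0.0
```

Run:
```python
from h import *
go(.628,-.0145,.04,np.pi/2+.035)
f=snap("wrist","6");snap("top","6")
cv2.imwrite("pics/w6c.png",cv2.resize(f["img"][100:400,170:470],None,fx=2,fy=2))
```

```text
t 25.93 pos [626.4 -13.7 218.4] yaw 1.6017 tilt [-0.0032  0.0006] F [-0.2 -0.2  0.1] w 0.997 gf 0.0
shift cm [-0.21 -0.1  17.84] turn z deg -0.24
```

View pics/w6c.png

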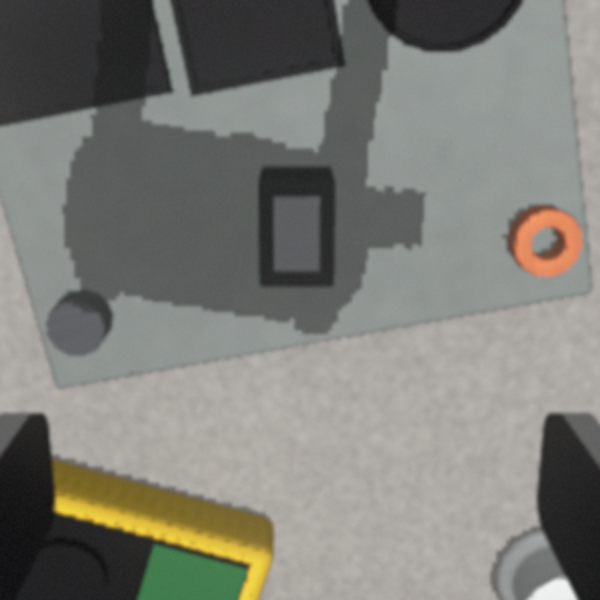

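Run:
```python
from h import *
W,T,T5,S5=load("wrist","6"),load("top","0"),load("top","5"),load("scene","5")
c=(170+297/2-.25,100+234/2-.25)
print("relay label",tri((T,W),((240+348.5/4,135+201.5/3.7),c)), plane(W,[c],.048))
P=plane(W,[(170+x/2,100+y/2) for x,y in((259,190),(335,190),(335,287),(259,287))],.048);print((P*1000).round(1),rect(P))
for a,b in(((294.1,251.9),(317.5,233.0)),((337.7,242.3),(294.8,260.)),((381.2,232.8),(270.5,290.)),((326.8,191),(339.8,275.1))): print(tri((T5,S5),(a,b)))
# pocket height: triangulate from white rim in top & scene
i=S5["img"].astype(int);w=i.min(2)>165;w[:340]=0;w[410:]=0;w[:,:110]=0;w[:,185:]=0
j=T5["img"].astype(int);v=j.min(2)>170;v[:215]=0;v[:,:490]=0;v[:,545:]=0
cs=[max(blobs(x,50),key=cv2.contourArea) for x in(v,w)]
q=[cv2.moments(cv2.convexHull(k)) for k in cs];q=[(k["m10"]/k["m00"],k["m01"]/k["m00"]) for k in q]
print("pocket",q,tri((T5,S5),q))
```

```text
relay label (array([ 0.62595227, -0.01388682,  0.06454136]), array([0.4, 1.7])) [[ 0.62927571 -0.01256704  0.048     ]]
[[612.5 -27.6  48. ]
 [611.6   1.8  48. ]
 [650.7   3.5  48. ]
 [651.7 -26.9  48. ]] (array([631.6, -12.3]), array([39.2, 30.4]), np.float64(0.031))
(array([0.52617396, 0.04356242, 0.00949806]), array([1.4, 1.3]))
(array([ 0.54203849, -0.0337714 ,  0.0119193 ]), array([0.5, 0.5]))
(array([ 0.55831215, -0.11035237,  0.01398498]), array([0., 0.]))
(array([ 0.63003891, -0.01501001,  0.02208235]), array([0.1, 0.2]))Traceback (most recent call last):
  File "<stdin>", line 10, in <module>
ValueError: max() iterable argument is empty
```

Request:
move_arm:
  rows:
    - [-0.15,0,1.5,0,0,0,1]
    - [0,0,3,0,0,0,1]
    - [0,0,3,0,0,0,1]
    - [0,0,3,0,0,0,1]
    - [0,0,3,0,0,0,1]
    - [0,0,2.4,0,0,0,0.6]
    - [0,0,1.1,0,0,0,0.6]
    - [0,0,0.5,0,0,0,0.6]
    - [0,0,0,0,0,0,0.6]
    - [0,0,0,0,0,0,0.6]

```text
time: 26.87
tool_pos: [0.6299, -0.0143, 0.0466]
tool_rot: [0.001, -0.017, 1.0, -0.0]
contact_force: [1.2, 0.9, 0.4]
gripper_width: 0.798
grasp_force: 0.0
```

Run:
```python
from h import *
go(.628,-.0135,.042,np.pi/2+.031)
```

```text
t 26.87 pos [629.9 -14.3  46.6] yaw 1.604 tilt [ 0.0019 -0.0003] F [1.2 0.9 0.4] w 0.798 gf 0.0
shift cm [0.19 0.09 0.46] turn z deg 0.12
```

Request:
move_arm:
  rows:
    - [0,0.05,0.3,0,0,0,0.6]
    - [0,0,0,0,0,0,-1]
    - [0,0,0,0,0,0,-1]
    - [0,0,0,0,0,0,-1]
    - [0,0,0,0,0,0,-1]
    - [0,0,0,0,0,0,-1]
    - [0,0,0,0,0,0,-1]
    - [0,0,0,0,0,0,-1]
    - [0,0,0,0,0,0,-1]
    - [0,0,0,0,0,0,-1]

```text
time: 27.7
tool_pos: [0.6297, -0.0136, 0.0437]
tool_rot: [0.001, -0.017, 1.0, -0.0]
contact_force: [-1.7, 1.1, 6.6]
gripper_width: 0.314
grasp_force: 59.1
```

Run:
```python
from h import *
go(.5365,-.342,.115,np.pi/2+.137)
```

```text
t 27.7 pos [629.7 -13.6  43.7] yaw 1.6043 tilt [0.0016 0.    ] F [-1.7  1.1  6.6] w 0.314 gf 59.1
shift cm [ 10.4  -32.51  -7.15] turn z deg -5.93
```

Request:
move_arm:
  rows:
    - [0,0,-1,0,0,0,-1]
    - [0,0,-2,0,0,0,-1]
    - [0,0,-3,0,0,0,-1]
    - [0,0,0,0,0,0,-1]
    - [0.4,-1.25,0,0,0,0,-1]
    - [0.8,-2.5,0,0,0,0,-1]
    - [0.8,-2.5,0,0,0,0,-1]
    - [0.8,-2.5,0,0,0,0,-1]
    - [0.8,-2.5,0,0,0,0,-1]
    - [0.8,-2.5,0,0,0,0,-1]
    - [0.8,-2.5,0,0,0,0,-1]
    - [0.8,-2.5,0,0,0,0,-1]
    - [0.8,-2.5,0,0,0,0,-1]
    - [0.8,-2.5,0,0,0,0,-1]
    - [0.8,-2.5,0,0,0,0,-1]
    - [0.8,-2.5,0,0,0,0,-1]
    - [0.8,-2.5,0,0,0,0,-1]
    - [0.4,-1.25,0,0,0,-3,-1]
    - [0,0,0,0,0,-2.9,-1]
    - [0,0,0,0,0,0,-1]

```text
time: 29.37
tool_pos: [0.534, -0.343, 0.1007]
tool_rot: [-0.001, -0.067, 0.998, 0.001]
contact_force: [0.2, 1.4, -0.2]
gripper_width: 0.315
grasp_force: 59.2
```

Run:
```python
from h import *
go(.5365,-.342,.050,np.pi/2+.137)
f=snap("wrist","7");snap("scene","7")
cv2.imwrite("pics/w7c.png",f["img"])
```

```text
t 29.37 pos [ 534.  -343.   100.7] yaw 1.7057 tilt [-0.0024  0.0015] F [ 0.2  1.4 -0.2] w 0.315 gf 59.2
shift cm [-0.28  0.06  5.07] turn z deg -0.12
```

View pics/w7c.png

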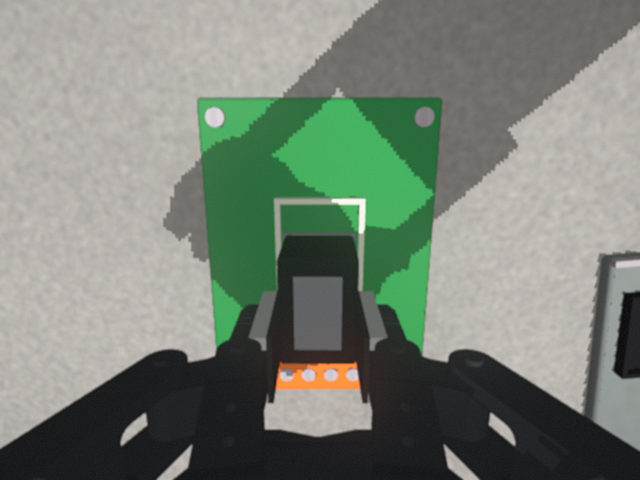

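The relay, at (318,310), is centred across the pocket, whose rim spans x 276–366, and square to it. I lower it.

Request:
move_arm:
  rows:
    - [-0.15,0,1,0,0,0,-1]
    - [0,0,1.5,0,0,0,-1]
    - [0,0,1.2,0,0,0,-1]
    - [0,0,0.6,0,0,0,-1]
    - [0,0,0.3,0,0,0,-1]
    - [0,0,0,0,0,0,-1]
    - [0,0,0,0,0,0,-1]
    - [0,0,0,0,0,0,-1]

```text
time: 30.13
tool_pos: [0.5378, -0.3421, 0.0571]
tool_rot: [0.0, -0.068, 0.998, -0.0]
contact_force: [-0.1, -1.2, 0.2]
gripper_width: 0.313
grasp_force: 59.2
```

Run:
```python
from h import *
go(.5365,-.342,.050,np.pi/2+.137)
f=snap("wrist","8");g=f["img"].astype(int)
# pocket front rim corners seen at the previous pose, on the rim plane
W=load("wrist","7");P=plane(W,[(275,199),(366,199)],.023);print((P*1000).round(1))
a=.137;u=np.array([np.cos(a),np.sin(a)]);print("pocket centre from front rim",(P[:,:2].mean(0)+u*.032).round(4))
C=plane(W,[(294,277),(342,277),(342,349),(294,349)],.1007-.0317+.036);print("label centre in hand",(C.mean(0)*1000).round(1),"tcp",W["t"].round(3))
```

```text
t 30.13 pos [ 537.8 -342.1   57.1] yaw 1.7072 tilt [ 0.001  -0.0008] F [-0.1 -1.2  0.2] w 0.313 gf 59.2
shift cm [0.13 0.03 0.71] turn z deg -0.03
[[ 509.1 -369.5   23. ]
 [ 502.3 -320.1   23. ]]
pocket centre from front rim [ 0.5374 -0.3404]
label centre in hand [ 534.  -342.5  105. ] tcp [ 0.412 -0.465  0.122]
```

Request:
move_arm:
  rows:
    - [0,0,0.3,0,0,0,-1]
    - [0,0,0.2,0,0,0,-1]
    - [0,0,0.1,0,0,0,-1]
    - [0,0,0,0,0,0,-1]
    - [0,0,0,0,0,0,-1]

```text
time: 30.6
tool_pos: [0.5373, -0.3418, 0.0503]
tool_rot: [-0.0, -0.068, 0.998, 0.0]
contact_force: [-1.0, 0.3, -1.0]
gripper_width: 0.314
grasp_force: 59.2
```

Request:
move_arm:
  rows:
    - [0,0,0.1,0,0,0,-1]
    - [0,0,0.05,0,0,0,-1]
    - [0,0,0,0,0,0,-1]
    - [0,0,0,0,0,0,-1]

```text
time: 30.93
tool_pos: [0.5376, -0.3419, 0.0497]
tool_rot: [0.0, -0.068, 0.998, -0.0]
contact_force: [-1.5, 1.0, 5.7]
gripper_width: 0.314
grasp_force: 60.3
```

Contact at the expected height. Release and rise.

Request:
move_arm:
  rows:
    - [0,0,0,0,0,0,-0.1]
    - [0,0,0,0,0,0,0.2]
    - [0,0,0,0,0,0,0.5]
    - [0,0,0,0,0,0,0.5]
    - [0,0,0,0,0,0,0.5]
    - [0,0,0,0,0,0,0.5]
    - [0,0,-1,0,0,0,0.5]
    - [0,0,-3,0,0,0,1]
    - [0,0,-3.5,0,0,0,1]
    - [0,0,-3.5,0,0,0,1]
    - [0,0,-3.5,0,0,0,1]
    - [0,0,-2.5,0,0,0,1]
    - [0,0,0,0,0,0,1]
    - [0,0,0,0,0,0,1]

```text
time: 32.1
tool_pos: [0.5384, -0.3426, 0.2226]
tool_rot: [0.002, -0.068, 0.998, -0.002]
contact_force: [-0.6, -0.1, -0.1]
gripper_width: 0.998
grasp_force: 0.0
```

Run:
```python
from h import *
go(.4091,.3289,.220,.2094)
f=snap("wrist","9");t=snap("top","9")
a=cv2.resize(f["img"][60:360,170:470],(590,590));cv2.imwrite("pics/w9c.png",a)
```

```text
t 32.1 pos [ 538.4 -342.6  222.6] yaw 1.7072 tilt [ 0.0045 -0.0037] F [-0.6 -0.1 -0.1] w 0.998 gf 0.0
shift cm [ 3.680e+00  6.829e+01 -5.000e-02] turn z deg 85.82
```

View pics/w9c.png

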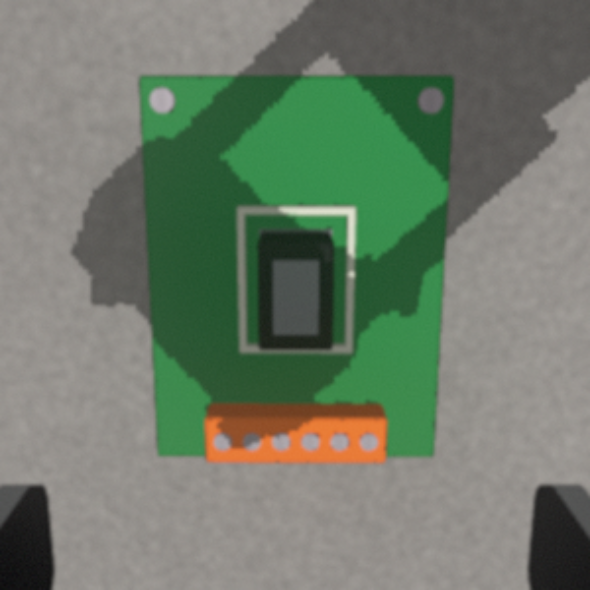

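The relay sits flat and square inside the white rim, at crop (296,295). Now back to the mat, starting with the can.

Request:
move_arm:
  rows:
    - [0.18,3.41,0,0,0,0,1]
    - [0.18,3.41,0,0,0,0,1]
    - [0.18,3.41,0,0,0,0,1]
    - [0.18,3.41,0,0,0,0,1]
    - [0.18,3.41,0,0,0,0,1]
    - [0.18,3.41,0,0,0,0,1]
    - [0.18,3.41,0,0,0,0,1]
    - [0.18,3.41,0,0,0,0,1]
    - [0.18,3.41,0,0,0,0,1]
    - [0.18,3.41,0,0,0,0,1]
    - [0.18,3.41,0,0,0,0,1]
    - [0.18,3.41,0,0,0,0,1]
    - [0.18,3.41,0,0,0,0,1]
    - [0.18,3.41,0,0,0,0,1]
    - [0.18,3.41,0,0,0,0,1]
    - [0.18,3.41,0,0,0,0,1]
    - [0.18,3.41,0,0,0,0,1]
    - [0.18,3.41,0,0,0,0,1]
    - [0.18,3.41,0,0,0,0,1]
    - [0.18,3.41,0,0,0,0,1]

```text
time: 33.87
tool_pos: [0.4072, 0.33, 0.2164]
tool_rot: [-0.002, -0.068, 0.998, -0.001]
contact_force: [1.2, -0.3, 0.0]
gripper_width: 0.995
grasp_force: 0.0
```

Request:
move_arm:
  rows:
    - [0,0,0,0,0,7.15,1]
    - [0,0,0,0,0,7.15,1]
    - [0,0,0,0,0,7.15,1]
    - [0,0,0,0,0,7.15,1]
    - [0,0,0,0,0,7.15,1]
    - [0,0,0,0,0,7.15,1]
    - [0,0,0,0,0,7.15,1]
    - [0,0,0,0,0,7.15,1]
    - [0,0,0,0,0,7.15,1]
    - [0,0,0,0,0,7.15,1]
    - [0,0,0,0,0,7.15,1]
    - [0,0,0,0,0,7.15,1]
    - [0,0,0,0,0,0,1]
    - [0,0,0,0,0,0,1]
    - [0,0,0,0,0,0,1]

```text
time: 35.12
tool_pos: [0.4084, 0.3287, 0.2176]
tool_rot: [-0.0, 0.628, 0.778, -0.001]
contact_force: [-0.6, -0.1, 0.3]
gripper_width: 1.001
grasp_force: 0.0
```

Run:
```python
from h import *
go(.4091,.3289,.1007,.2094)
```

```text
t 35.12 pos [408.4 328.7 217.6] yaw 0.2123 tilt [-0.002  -0.0011] F [-0.6 -0.1  0.3] w 1.001 gf 0.0
shift cm [ 0.02  0.1  11.69] turn z deg 0.17
```

Request:
move_arm:
  rows:
    - [0,0,1.5,0,0,0.17,0.8]
    - [0,0,2.5,0,0,0,0.8]
    - [0,0,2.5,0,0,0,0.8]
    - [0,0,2.5,0,0,0,0.8]
    - [0,0,1.8,0,0,0,0.8]
    - [0,0,0.7,0,0,0,0.8]
    - [0,0,0,0,0,0,0.8]
    - [0,0,0,0,0,0,-1]
    - [0,0,0,0,0,0,-1]
    - [0,0,0,0,0,0,-1]
    - [0,0,0,0,0,0,-1]
    - [0,0,0,0,0,0,-1]
    - [0,0,0,0,0,0,-1]
    - [0,0,0,0,0,0,-1]
    - [0,0,0,0,0,0,-1]
    - [0,0,0,0,0,0,-1]
    - [0,0,0,0,0,0,-1]

```text
time: 36.53
tool_pos: [0.4101, 0.3298, 0.1061]
tool_rot: [0.001, 0.63, 0.776, 0.002]
contact_force: [-0.9, -0.4, 5.4]
gripper_width: 0.396
grasp_force: 60.6
```

Run:
```python
from h import *
go(.5585,-.110,.165,.219)
```

```text
t 36.53 pos [410.1 329.8 106.1] yaw 0.2069 tilt [0.0029 0.0018] F [-0.9 -0.4  5.4] w 0.396 gf 60.6
shift cm [-46.08   5.51  -5.93] turn z deg -0.69
```

Request:
move_arm:
  rows:
    - [0,0,-1,0,0,0,-1]
    - [0,0,-2,0,0,0,-1]
    - [0,0,-3,0,0,0,-1]
    - [0,0,0,0,0,0,-1]
    - [-1.2,0.15,0,0,0,0,-1]
    - [-2.8,0.34,0,0,0,0,-1]
    - [-2.8,0.34,0,0,0,0,-1]
    - [-2.8,0.34,0,0,0,0,-1]
    - [-2.8,0.34,0,0,0,0,-1]
    - [-2.8,0.34,0,0,0,0,-1]
    - [-2.8,0.34,0,0,0,0,-1]
    - [-2.8,0.34,0,0,0,0,-1]
    - [-2.8,0.34,0,0,0,0,-1]
    - [-2.8,0.34,0,0,0,0,-1]
    - [-2.8,0.34,0,0,0,0,-1]
    - [-2.8,0.34,0,0,0,0,-1]
    - [-2.8,0.34,0,0,0,0,-1]
    - [-2.8,0.34,0,0,0,0,-1]
    - [-2.8,0.34,0,0,0,0,-1]
    - [-2.8,0.34,0,0,0,0,-1]

```text
time: 38.2
tool_pos: [0.5478, -0.0848, 0.1619]
tool_rot: [-0.001, 0.631, 0.776, -0.001]
contact_force: [0.6, 0.7, -1.8]
gripper_width: 0.4
grasp_force: 60.2
```

Request:
move_arm:
  rows:
    - [-1.8,0.2,0,0,0,-0.7,-1]
    - [-1.0,0.1,0,0,0,0,-1]
    - [0,0,0,0,0,0,-1]
    - [0,0,1.5,0,0,0,-1]
    - [0,0,1.5,0,0,0,-1]
    - [0,0,0,0,0,0,-1]
    - [0,0,0,0,0,0,-1]
    - [0,0,0,0,0,0,-1]

```text
time: 38.87
tool_pos: [0.5577, -0.1091, 0.1342]
tool_rot: [-0.0, 0.625, 0.78, 0.0]
contact_force: [0.6, 0.2, -0.5]
gripper_width: 0.398
grasp_force: 60.2
```

Run:
```python
from h import *
go(.5583,-.110,.117,.219)
S=snap("scene","10");T=snap("top","10")
cv2.imwrite("pics/s10c.png",cv2.resize(S["img"][190:340,225:405],None,fx=4,fy=4))
```

```text
t 38.87 pos [ 557.7 -109.1  134.2] yaw 0.2198 tilt [-0.      0.0002] F [ 0.6  0.2 -0.5] w 0.398 gf 60.2
shift cm [-0.1   0.04  1.72] turn z deg 0.04
```

View pics/s10c.png

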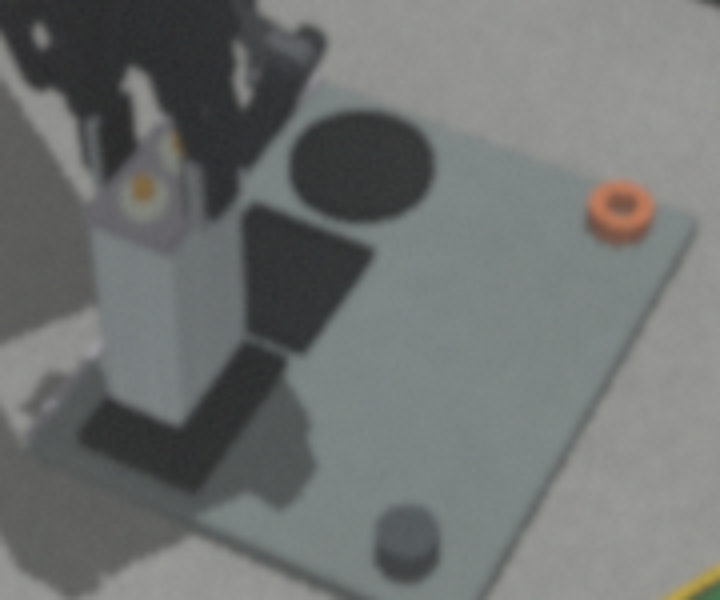

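The can is upright above its holder. Its visible bottom corners are at crop (108,392), (180,425) and (245,338), which I use to check its centre.

Run:
```python
from h import *
S=load("scene","10")
P=plane(S,[(225+x/4-.4,190+y/4-.4) for x,y in((108,392),(180,425),(245,338))],.032)
print((P*1000).round(1),"centre",((P[0]+P[2])/2*1000).round(1), "sizes",np.linalg.norm(np.diff(P,axis=0),axis=1).round(4))
Q=plane(S,[(225+x/4-.4,190+y/4-.4) for x,y in((78,440),(195,493),(288,360))],.020)
print("seat",(Q*1000).round(1),((Q[0]+Q[2])/2*1000).round(1),np.linalg.norm(np.diff(Q,axis=0),axis=1).round(4))
```

```text
[[ 542.3 -136.3   32. ]
 [ 576.5 -129.3   32. ]
 [ 565.1  -78.9   32. ]] centre [ 553.7 -107.6   32. ] sizes [0.0349 0.0517]
seat [[ 543.2 -155.7   20. ]
 [ 597.8 -143.7   20. ]
 [ 579.8  -68.9   20. ]] [ 561.5 -112.3   20. ] [0.0559 0.0769]
```

```bash
cat > gap.py <<'E'
from h import *
def gaps(tag,colsA,colsB,row0,ztop,cen,yaw,zseat=.020):
    """per column in scene view: bright part -> dark holder -> plate crossings, in holder frame about cen (mm)"""
    S=load("scene",tag);g=cv2.cvtColor(S["img"],cv2.COLOR_BGR2GRAY).astype(float)
    c,s=np.cos(yaw),np.sin(yaw);R=np.array([[c,s],[-s,c]])
    for name,cols,k in(("-y face",colsA,1),("+x face",colsB,0)):
        out=[]
        for x in cols:
            v=g[row0:row0+90,x];d=np.where(v<60)[0]
            if len(d)==0: continue
            i=d[0];j=i
            while j<len(v)-1 and v[j]<60:j+=1
            cr=lambda a,b,t=72:a+(v[a]-t)/(v[a]-v[b]) if v[a]!=v[b] else a
            a=row0+cr(i-1,i) ;b=row0+cr(j-1,j)
            A=plane(S,[(x,a)],ztop)[0,:2];B=plane(S,[(x,b)],zseat)[0,:2]
            out.append([(R@(A-cen))[k]*1000,(R@(B-cen))[k]*1000,v[max(i-4,0)],v[min(j+3,len(v)-1)]])
        print(name,"part edge / holder edge (mm), brightness",np.median(out,axis=0).round(1),"spread",np.ptp(np.array(out)[:,:2],axis=0).round(1),len(out))
E
python3 - <<'E'
from gap import *
cen=np.array([.5583,-.110])
gaps("10",range(255,268,2),range(273,284,2),265,.032,cen,.2208)
# same holder before (scene5, empty), outline
S=load("scene","5");i=S["img"].astype(int)
m2=(i.max(2)<62);r2=np.zeros(m2.shape,np.uint8);cv2.fillPoly(r2,[np.array([[235,298],[320,218],[398,245],[340,345]])],1);m2&=r2>0
for c in blobs(m2,60): print(cv2.boundingRect(c),rect(plane(S,c[:,0],.020)))
E
```

```text
-y face part edge / holder edge (mm), brightness [-25.2 -43.6 123.   85. ] spread [1.1 3.3] 7
+x face part edge / holder edge (mm), brightness [ 14.3  32.3 103.5  82. ] spread [0.9 1.5] 6
(246, 269, 50, 44) (array([ 561.5, -112.2]), array([76.3, 55.3]), np.float64(-1.355))
(326, 262, 29, 26) (array([627.3, -13.7]), array([51. , 50.4]), np.float64(0.537))
(271, 243, 46, 35) (array([545.2, -36.8]), array([65.2, 59.3]), np.float64(-1.351))
(300, 219, 32, 26) (array([537.3,  39.1]), array([65.6, 46.2]), np.float64(-1.468))
```

Run:
```python
from h import *
S=load("scene","10");c,s=np.cos(.22),np.sin(.22)
L=lambda x,y:np.array([.5577+c*x-s*y,-.1091+s*x+c*y])
for z0 in(.028,.032,.038):
    pts=[np.r_[L(18,-28)if 0 else L(.018,-.028),z0+.112],np.r_[L(-.018,-.028),z0+.112],np.r_[L(.018,-.028),z0],np.r_[L(-.018,-.028),z0],np.r_[L(.018,.028),z0],np.r_[L(0,-.0145),z0+.123]]
    print(z0,((proj(S,pts)-[225-.4,190-.4])*4).round(0).tolist())
print("seen: top near (172,253), top left (90,205), bottom near (180,425), bottom left (108,392), bottom right (245,338), terminal (143,188)")
```

```text
0.028 [[164.0, 254.0], [81.0, 221.0], [184.0, 442.0], [109.0, 409.0], [254.0, 348.0], [140.0, 193.0]]
0.032 [[163.0, 247.0], [80.0, 213.0], [183.0, 436.0], [108.0, 403.0], [254.0, 341.0], [139.0, 186.0]]
0.038 [[162.0, 236.0], [78.0, 202.0], [182.0, 427.0], [106.0, 394.0], [253.0, 332.0], [137.0, 174.0]]
seen: top near (172,253), top left (90,205), bottom near (180,425), bottom left (108,392), bottom right (245,338), terminal (143,188)
```

Request:
move_arm:
  rows:
    - [-0.2,0.15,0,0,0,0,-1]
    - [0,0,0.5,0,0,0,-1]
    - [0,0,0.4,0,0,0,-1]
    - [0,0,0,0,0,0,-1]
    - [0,0,0,0,0,0,-1]

```text
time: 39.38
tool_pos: [0.5592, -0.1113, 0.1241]
tool_rot: [-0.001, 0.626, 0.78, -0.0]
contact_force: [0.1, 0.1, -3.0]
gripper_width: 0.398
grasp_force: 60.2
```

Request:
move_arm:
  rows:
    - [0,0,0.2,0,0,0,-1]
    - [0,0,0.2,0,0,0,-1]
    - [0,0,0,0,0,0,-1]
    - [0,0,0,0,0,0,-1]

```text
time: 39.72
tool_pos: [0.5596, -0.1114, 0.1207]
tool_rot: [-0.0, 0.626, 0.78, -0.0]
contact_force: [-0.6, 0.2, -2.8]
gripper_width: 0.397
grasp_force: 60.3
```

Request:
move_arm:
  rows:
    - [0,0,0.2,0,0,0,-1]
    - [0,0,0.1,0,0,0,-1]
    - [0,0,0,0,0,0,-1]
    - [0,0,0,0,0,0,-1]

```text
time: 40.05
tool_pos: [0.5596, -0.1114, 0.1178]
tool_rot: [-0.0, 0.626, 0.78, -0.0]
contact_force: [-0.3, 0.9, -2.8]
gripper_width: 0.394
grasp_force: 60.3
```

Request:
move_arm:
  rows:
    - [0,0,0.1,0,0,0,-1]
    - [0,0,0,0,0,0,-1]
    - [0,0,0,0,0,0,-1]

```text
time: 40.3
tool_pos: [0.5599, -0.1115, 0.1172]
tool_rot: [0.0, 0.626, 0.78, 0.0]
contact_force: [-0.1, -0.4, -1.6]
gripper_width: 0.398
grasp_force: 60.4
```

Request:
move_arm:
  rows:
    - [0,0,0.05,0,0,0,-1]
    - [0,0,0,0,0,0,-1]
    - [0,0,0,0,0,0,0.0]
    - [0,0,0,0,0,0,0.3]
    - [0,0,0,0,0,0,0.6]
    - [0,0,0,0,0,0,0.8]
    - [0,0,0,0,0,0,0.8]
    - [0,0,0,0,0,0,0.8]
    - [0,0,0,0,0,0,0.8]
    - [0,0,-1,0,0,0,0.8]
    - [0,0,-3,0,0,0,0.8]
    - [0,0,-3.5,0,0,0,1]
    - [0,0,-2.5,0,0,0,1]
    - [0,0,0,0,0,0,1]
    - [0,0,0,0,0,0,1]

```text
time: 41.55
tool_pos: [0.5611, -0.1119, 0.2199]
tool_rot: [0.003, 0.626, 0.78, 0.001]
contact_force: [-0.2, -0.4, -0.4]
gripper_width: 0.998
grasp_force: 0.0
```

Run:
```python
from h import *
go(.5059,.3323,.22,.1343)
```

```text
t 41.55 pos [ 561.1 -111.9  219.9] yaw 0.219 tilt [ 0.0054 -0.0018] F [-0.2 -0.4 -0.4] w 0.998 gf 0.0
shift cm [44.56  4.26 -0.12] turn z deg 4.85
```

Moving to the heat sink on the mat.

Request:
move_arm:
  rows:
    - [3.18,0.3,0,0,0,0,1]
    - [3.18,0.3,0,0,0,0,1]
    - [3.18,0.3,0,0,0,0,1]
    - [3.18,0.3,0,0,0,0,1]
    - [3.18,0.3,0,0,0,0,1]
    - [3.18,0.3,0,0,0,0,1]
    - [3.18,0.3,0,0,0,0,1]
    - [3.18,0.3,0,0,0,0,1]
    - [3.18,0.3,0,0,0,0,1]
    - [3.18,0.3,0,0,0,0,1]
    - [3.18,0.3,0,0,0,0,1]
    - [3.18,0.3,0,0,0,0,1]
    - [3.18,0.3,0,0,0,0,1]
    - [3.18,0.3,0,0,0,0,1]
    - [0,0,0,0,0,4.85,1]
    - [0,0,0,0,0,0,1]
    - [0,0,0,0,0,0,1]
    - [0,0,0,0,0,0,1]

```text
time: 43.05
tool_pos: [0.5037, 0.3314, 0.2155]
tool_rot: [-0.0, 0.658, 0.753, -0.001]
contact_force: [0.2, -0.0, 0.7]
gripper_width: 0.998
grasp_force: 0.0
```

Run:
```python
from h import *
go(.5059,.3323,.0992,.1343)
snap("top","11");snap("scene","11")
```

```text
t 43.05 pos [503.7 331.4 215.5] yaw 0.135 tilt [-0.0014 -0.001 ] F [ 0.2 -0.   0.7] w 0.998 gf 0.0
shift cm [ 0.06  0.24 11.63] turn z deg 0.04
```

Request:
move_arm:
  rows:
    - [0,0.15,1.5,0,0,0,0.8]
    - [0,0,2.5,0,0,0,0.8]
    - [0,0,2.5,0,0,0,0.8]
    - [0,0,2.5,0,0,0,0.8]
    - [0,0,1.8,0,0,0,0.8]
    - [0,0,0.6,0,0,0,0.8]
    - [0,0,0,0,0,0,0.8]
    - [0,0,0,0,0,0,-1]
    - [0,0,0,0,0,0,-1]
    - [0,0,0,0,0,0,-1]
    - [0,0,0,0,0,0,-1]
    - [0,0,0,0,0,0,-1]
    - [0,0,0,0,0,0,-1]
    - [0,0,0,0,0,0,-1]
    - [0,0,0,0,0,0,-1]
    - [0,0,0,0,0,0,-1]
    - [0,0,0,0,0,0,-1]

```text
time: 44.57
tool_pos: [0.5069, 0.3332, 0.1051]
tool_rot: [0.001, 0.658, 0.753, 0.002]
contact_force: [-1.7, 0.2, 6.5]
gripper_width: 0.49
grasp_force: 61.8
```

Run:
```python
from h import *
go(.5415,-.0345,.165,.2208)
f=load("top","11");im=f["img"].astype(int)
m=(im.max(2)<62);roi=np.zeros(m.shape,np.uint8)
cv2.fillPoly(roi,[np.array([[255,180],[388,150],[412,252],[275,282]])],1);m&=roi>0
for c in blobs(m,60): print(cv2.boundingRect(c),rect(plane(f,c[:,0],.020)))
```

```text
t 44.57 pos [506.9 333.2 105.1] yaw 0.1345 tilt [0.0036 0.0018] F [-1.7  0.2  6.5] w 0.49 gf 61.8
shift cm [-36.9   -1.48  -6.04] turn z deg -4.94
(275, 233, 39, 38) (array([524.1,  42. ]), array([65. , 64.3]), np.float64(-0.459))
(317, 222, 43, 41) (array([541. , -34.4]), array([63.1, 60.5]), np.float64(-1.358))
(358, 220, 48, 33) (array([ 557.5, -109.7]), array([75., 54.]), np.float64(-1.36))
```

Request:
move_arm:
  rows:
    - [0,0,-1,0,0,0,-1]
    - [0,0,-2,0,0,0,-1]
    - [0,0,-3,0,0,0,-1]
    - [0,0,0,0,0,0,-1]
    - [-1.2,-0.1,0,0,0,0,-1]
    - [-2.7,-0.1,0,0,0,0,-1]
    - [-2.7,-0.1,0,0,0,0,-1]
    - [-2.7,-0.1,0,0,0,0,-1]
    - [-2.7,-0.1,0,0,0,0,-1]
    - [-2.7,-0.1,0,0,0,0,-1]
    - [-2.7,-0.1,0,0,0,0,-1]
    - [-2.7,-0.1,0,0,0,0,-1]
    - [-2.7,-0.1,0,0,0,0,-1]
    - [-2.7,-0.1,0,0,0,0,-1]
    - [-2.7,-0.1,0,0,0,0,-1]
    - [-2.7,-0.1,0,0,0,0,-1]
    - [-2.7,-0.1,0,0,0,0,-1]
    - [-2.2,-0.1,0,0,0,0,-1]
    - [-1.1,0,0,0,0,-2.5,-1]
    - [0,0,0,0,0,-2.4,-1]

```text
time: 46.23
tool_pos: [0.5396, -0.0379, 0.1602]
tool_rot: [-0.001, 0.626, 0.78, -0.001]
contact_force: [-0.3, -0.0, -2.3]
gripper_width: 0.492
grasp_force: 61.5
```

Request:
move_arm:
  rows:
    - [0,0,0,0,0,0,-1]
    - [0,0,1.5,0,0,0,-1]
    - [0,0,1.2,0,0,0,-1]
    - [0,0,0,0,0,0,-1]
    - [0,0,0,0,0,0,-1]
    - [0,0,0,0,0,0,-1]

```text
time: 46.73
tool_pos: [0.5407, -0.0348, 0.1351]
tool_rot: [-0.0, 0.625, 0.78, -0.0]
contact_force: [-0.2, 0.1, -3.5]
gripper_width: 0.491
grasp_force: 61.6
```

Run:
```python
from h import *
go(.5412,-.0346,.116,.2208)
```

```text
t 46.73 pos [540.7 -34.8 135.1] yaw 0.22 tilt [-0.0009  0.0002] F [-0.2  0.1 -3.5] w 0.491 gf 61.6
shift cm [0.01 0.05 1.91] turn z deg -0.05
```

Request:
move_arm:
  rows:
    - [0,0.05,0.6,0,0,0,-1]
    - [0,0,0.5,0,0,0,-1]
    - [0,0,0.2,0,0,0,-1]
    - [0,0,0.2,0,0,0,-1]
    - [0,0,0,0,0,0,-1]
    - [0,0,0,0,0,0,-1]

```text
time: 47.23
tool_pos: [0.5415, -0.0349, 0.1203]
tool_rot: [-0.0, 0.625, 0.78, -0.0]
contact_force: [0.9, -0.9, -2.8]
gripper_width: 0.49
grasp_force: 61.5
```

Request:
move_arm:
  rows:
    - [0,0,0.2,0,0,0,-1]
    - [0,0,0,0,0,0,-1]
    - [0,0,0,0,0,0,-1]

```text
time: 47.48
tool_pos: [0.5415, -0.035, 0.1184]
tool_rot: [-0.0, 0.625, 0.78, -0.0]
contact_force: [0.1, 0.3, -2.2]
gripper_width: 0.497
grasp_force: 61.6
```

Request:
move_arm:
  rows:
    - [0,0,0.15,0,0,0,-1]
    - [0,0,0.05,0,0,0,-1]
    - [0,0,0,0,0,0,-1]
    - [0,0,0,0,0,0,-1]

```text
time: 47.82
tool_pos: [0.5415, -0.035, 0.1164]
tool_rot: [-0.0, 0.625, 0.78, -0.0]
contact_force: [0.1, 0.1, -2.9]
gripper_width: 0.49
grasp_force: 61.6
```

Request:
move_arm:
  rows:
    - [0,0,0.1,0,0,0,-1]
    - [0,0,0,0,0,0,-1]
    - [0,0,0,0,0,0,-1]

```text
time: 48.07
tool_pos: [0.5418, -0.0351, 0.1162]
tool_rot: [0.0, 0.625, 0.78, -0.0]
contact_force: [-1.5, -0.2, 2.9]
gripper_width: 0.491
grasp_force: 62.2
```

Floor contact at 116.2, against 116.1 predicted. Release and go for the round capacitor.

Request:
move_arm:
  rows:
    - [0,0,0,0,0,0,0.2]
    - [0,0,0,0,0,0,0.5]
    - [0,0,0,0,0,0,0.8]
    - [0,0,0,0,0,0,0.8]
    - [0,0,0,0,0,0,0.8]
    - [0,0,0,0,0,0,0.8]
    - [0,0,0,0,0,0,0.8]
    - [0,0,-1,0,0,0,0.8]
    - [0,0,-3,0,0,0,0.8]
    - [0,0,-3.5,0,0,0,1]
    - [0,0,-2.5,0,0,0,1]
    - [0,0,0,0,0,0,1]
    - [0,0,0,0,0,0,1]

```text
time: 49.15
tool_pos: [0.543, -0.0353, 0.2188]
tool_rot: [0.002, 0.625, 0.78, 0.001]
contact_force: [0.3, -0.2, -0.7]
gripper_width: 0.996
grasp_force: 0.0
```

Run:
```python
from h import *
go(.5998,.3351,.22,.2181)
```

```text
t 49.15 pos [543.  -35.3 218.8] yaw 0.2198 tilt [ 0.0055 -0.0011] F [ 0.3 -0.2 -0.7] w 0.996 gf 0.0
shift cm [34.91 13.62 -0.13] turn z deg 0.1
```

Request:
move_arm:
  rows:
    - [2.49,0.975,0,0,0,0,1]
    - [2.49,0.975,0,0,0,0,1]
    - [2.49,0.975,0,0,0,0,1]
    - [2.49,0.975,0,0,0,0,1]
    - [2.49,0.975,0,0,0,0,1]
    - [2.49,0.975,0,0,0,0,1]
    - [2.49,0.975,0,0,0,0,1]
    - [2.49,0.975,0,0,0,0,1]
    - [2.49,0.975,0,0,0,0,1]
    - [2.49,0.975,0,0,0,0,1]
    - [2.49,0.975,0,0,0,0,1]
    - [2.49,0.975,0,0,0,0,1]
    - [2.49,0.975,0,0,0,0,1]
    - [2.49,0.975,0,0,0,0,1]
    - [0,0,0,0,0,0,1]
    - [0,0,0,0,0,0,1]
    - [0,0,0,0,0,0,1]

```text
time: 50.57
tool_pos: [0.5981, 0.3344, 0.214]
tool_rot: [-0.0, 0.625, 0.78, -0.001]
contact_force: [-0.4, -0.3, 0.8]
gripper_width: 1.003
grasp_force: 0.0
```

Run:
```python
from h import *
go(.5998,.3351,.0972,.2181)
```

```text
t 50.57 pos [598.1 334.4 214. ] yaw 0.2199 tilt [-0.0022 -0.0014] F [-0.4 -0.3  0.8] w 1.003 gf 0.0
shift cm [ 0.04  0.21 11.68] turn z deg 0.1
```

Request:
move_arm:
  rows:
    - [0,0.1,1.5,0,0,0,0.9]
    - [0,0,2.5,0,0,0,0.9]
    - [0,0,2.5,0,0,0,0.9]
    - [0,0,2.5,0,0,0,0.9]
    - [0,0,1.6,0,0,0,0.9]
    - [0,0,0.6,0,0,0,0.9]
    - [0,0,0,0,0,0,0.9]
    - [0,0,0,0,0,0,-1]
    - [0,0,0,0,0,0,-1]
    - [0,0,0,0,0,0,-1]
    - [0,0,0,0,0,0,-1]
    - [0,0,0,0,0,0,-1]
    - [0,0,0,0,0,0,-1]
    - [0,0,0,0,0,0,-1]
    - [0,0,0,0,0,0,-1]
    - [0,0,0,0,0,0,-1]

```text
time: 51.9
tool_pos: [0.6009, 0.3358, 0.1063]
tool_rot: [0.001, 0.625, 0.78, 0.002]
contact_force: [-1.2, 0.1, 6.2]
gripper_width: 0.549
grasp_force: 61.5
```

Run:
```python
from h import *
go(.525,.0415,.165,.2208)
```

```text
t 51.9 pos [600.9 335.8 106.3] yaw 0.22 tilt [0.0034 0.0015] F [-1.2  0.1  6.2] w 0.549 gf 61.5
shift cm [-27.07 -13.81  -5.94] turn z deg -0.05
```

Request:
move_arm:
  rows:
    - [0,0,-1,0,0,0,-1]
    - [0,0,-2,0,0,0,-1]
    - [0,0,-3,0,0,0,-1]
    - [0,0,0,0,0,0,-1]
    - [-1.0,-0.5,0,0,0,0,-1]
    - [-2.27,-1.16,0,0,0,0,-1]
    - [-2.27,-1.16,0,0,0,0,-1]
    - [-2.27,-1.16,0,0,0,0,-1]
    - [-2.27,-1.16,0,0,0,0,-1]
    - [-2.27,-1.16,0,0,0,0,-1]
    - [-2.27,-1.16,0,0,0,0,-1]
    - [-2.27,-1.16,0,0,0,0,-1]
    - [-2.27,-1.16,0,0,0,0,-1]
    - [-2.27,-1.16,0,0,0,0,-1]
    - [-2.27,-1.16,0,0,0,0,-1]
    - [-2.27,-1.16,0,0,0,0,-1]
    - [-1.0,-0.5,0,0,0,0,-1]
    - [0,0,0,0,0,0,-1]
    - [0,0,1.5,0,0,0,-1]
    - [0,0,1.2,0,0,0,-1]

```text
time: 53.57
tool_pos: [0.5241, 0.0424, 0.1355]
tool_rot: [-0.0, 0.625, 0.78, 0.0]
contact_force: [-0.9, 0.2, -2.9]
gripper_width: 0.549
grasp_force: 62.6
```

Request:
move_arm:
  rows:
    - [0,0,0,0,0,0,-1]
    - [0,0,0,0,0,0,-1]
    - [0,0,0,0,0,0,-1]

```text
time: 53.82
tool_pos: [0.5241, 0.0426, 0.1361]
tool_rot: [-0.0, 0.625, 0.781, -0.0]
contact_force: [0.3, 0.3, -3.2]
gripper_width: 0.551
grasp_force: 62.7
```

Run:
```python
from h import *
go(.525,.0415,.117,.2208)
```

```text
t 53.82 pos [524.1  42.6 136.1] yaw 0.2207 tilt [-0.0007  0.0002] F [ 0.3  0.3 -3.2] w 0.551 gf 62.7
shift cm [-0.13  0.06  1.91] turn z deg -0.0
```

Request:
move_arm:
  rows:
    - [-0.1,0,0.6,0,0,0,-1]
    - [0,0,0.5,0,0,0,-1]
    - [0,0,0.2,0,0,0,-1]
    - [0,0,0.2,0,0,0,-1]
    - [0,0,0,0,0,0,-1]
    - [0,0,0,0,0,0,-1]

```text
time: 54.32
tool_pos: [0.5244, 0.041, 0.1213]
tool_rot: [-0.0, 0.625, 0.78, -0.0]
contact_force: [-0.1, -0.2, -3.2]
gripper_width: 0.548
grasp_force: 62.7
```

Request:
move_arm:
  rows:
    - [0,0,0.2,0,0,0,-1]
    - [0,0,0.1,0,0,0,-1]
    - [0,0,0,0,0,0,-1]
    - [0,0,0,0,0,0,-1]

```text
time: 54.65
tool_pos: [0.5244, 0.041, 0.1184]
tool_rot: [-0.0, 0.625, 0.78, -0.0]
contact_force: [-0.2, -0.3, -1.7]
gripper_width: 0.547
grasp_force: 62.7
```

Request:
move_arm:
  rows:
    - [0,0,0.1,0,0,0,-1]
    - [0,0,0,0,0,0,-1]
    - [0,0,0,0,0,0,-1]

```text
time: 54.9
tool_pos: [0.5245, 0.041, 0.1175]
tool_rot: [0.0, 0.625, 0.78, 0.0]
contact_force: [-0.7, -0.3, -3.1]
gripper_width: 0.547
grasp_force: 62.7
```

Request:
move_arm:
  rows:
    - [0,0,0.1,0,0,0,-1]
    - [0,0,0,0,0,0,-1]
    - [0,0,0,0,0,0,-1]

```text
time: 55.15
tool_pos: [0.5247, 0.0409, 0.1174]
tool_rot: [0.0, 0.625, 0.78, 0.0]
contact_force: [-2.8, -0.0, 3.9]
gripper_width: 0.55
grasp_force: 63.4
```

Floor contact at 117.4, against 117.3 predicted. I release, rise, and move clear for a final look.

Request:
move_arm:
  rows:
    - [0,0,0,0,0,0,0.3]
    - [0,0,0,0,0,0,0.6]
    - [0,0,0,0,0,0,0.9]
    - [0,0,0,0,0,0,0.9]
    - [0,0,0,0,0,0,0.9]
    - [0,0,0,0,0,0,0.9]
    - [0,0,0,0,0,0,0.9]
    - [0,0,-1,0,0,0,0.9]
    - [0,0,-3,0,0,0,1]
    - [0,0,-3.5,0,0,0,1]
    - [0,0,-3,0,0,0,1]
    - [3,0,-1,0,0,0,1]
    - [3,0,0,0,0,0,1]
    - [3,0,0,0,0,0,1]
    - [3,0,0,0,0,0,1]
    - [3,0,0,0,0,0,1]
    - [3,0,0,0,0,0,1]
    - [3,0,0,0,0,0,1]
    - [3,0,0,0,0,0,1]
    - [0,0,0,0,0,0,1]

```text
time: 56.82
tool_pos: [0.4708, 0.2792, 0.2324]
tool_rot: [-0.001, 0.623, 0.782, 0.001]
contact_force: [0.6, -0.4, 0.1]
gripper_width: 1.0
grasp_force: 0.0
```

Run:
```python
from h import *
S=snap("scene","12");T=snap("top","12")
a=cv2.resize(T["img"][135:300,240:570],(792,396));b=cv2.resize(S["img"][150:350,70:420][:, 140:],(420,400))
cv2.imwrite("pics/fin.png",a)
c=np.zeros((600,800,3),np.uint8);c[:300,:600]=cv2.resize(T["img"][135:300,240:570],(600,300));c[300:,:]=cv2.resize(S["img"][155:355,140:407],(800,600))[:300]
c=np.hstack([cv2.resize(T["img"][135:300,240:420],(400,367)),cv2.resize(S["img"][160:345,210:400],(400,367))]);cv2.imwrite("pics/fin.png",c)
# relay in pocket, on its top plane
im=T["img"].astype(int);m=im.max(2)<62;m[:215]=0;m[280:]=0;m[:,:490]=0;m[:,545:]=0
for k in blobs(m,60): print("relay",rect(plane(T,k[:,0],.054)),rect(plane(T,k[:,0],.03))[0])
```

```text
relay (array([ 535.7, -336.2]), array([42.4, 39.9]), np.float64(0.133)) [ 537.  -345.3]
```

View pics/fin.png

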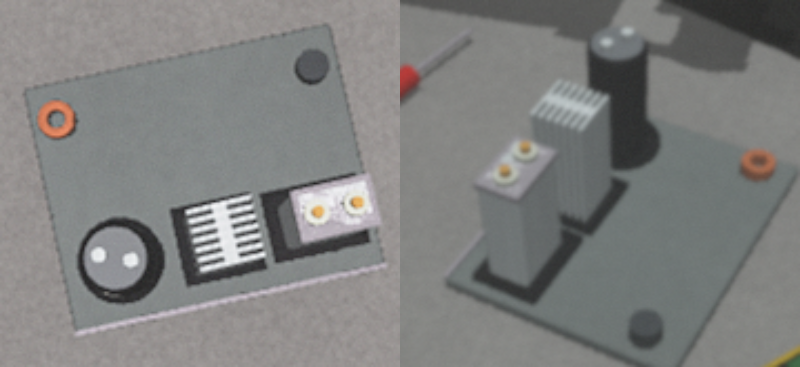

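The final views show all three tall parts upright and inside their own holders, with the round at left crop (110,260), the sink at (225,235) and the can at (335,208). The relay is in the pocket and the arm is clear, so I hand in.

```bash
python3 -c "
from plant import manip
print(manip.job_done())"
```

```text
the job is handed in; nothing more can be done
None
```

The job is handed in: all three tall parts stood on the mat first, the relay then went into the fixture pocket, and each tall part is back upright in its own holder, though `job_done()` returned no verdict.

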